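# Free the jammed marble strip and sort the samples into their boxes

### The job

Tidy the marble samples away: the long strip goes into the long narrow box and the two round discs side by side into the square box, each lying flat on the packing in the box and let go. The strip is jammed slantwise in the wooden tray with two corners caught under the corner ledges, so turn it square with the tray before lifting it out, without forcing it. Marble chips: lower every piece until you feel it rest on the packing, whose height you do not know, never let it drop (not even a centimetre) or press it hard, and leave all the other things on the bench where they are.

Things in the scene. Friction and masses are not known exactly. Their poses are not given: they have to be found in the camera images.
- strip_mid (a point): grey-white marble strip 136 x 40 x 16 mm, about 235 g, lying flat in the tray, slanted 0.52 to 0.62 rad anticlockwise of the tray's x axis; this point is its centre, 8 mm above its underside; x runs along its length, y across its width, z up. Belongs in the long narrow box.
- strip: the same strip; origin at the centre of its underside
- disc_a_mid (a point): round marble sample lying flat on the bench, 56 mm in diameter, 18 mm thick, about 120 g; this point is its centre, 9 mm above its underside; z is its axis (up). Belongs in the square box.
- disc_a: the same disc; origin at the centre of its underside
- disc_b_mid (a point): round marble sample lying flat on the bench, 56 mm in diameter, 18 mm thick, about 120 g; this point is its centre, 9 mm above its underside; z is its axis (up). Belongs in the square box.
- disc_b: the same disc; origin at the centre of its underside
- tray: shallow wooden tray fixed to the bench; origin: centre of its underside. Inside 150 (x) by 120 (y) mm, walls 8 mm thick, 34 mm high, floor 6 mm. A thin metal ledge, underside 28 and top 34 mm up, covers each inside corner (|x| > 48, |y| > 30 mm). Between them the gap is 60 mm wide: the strip (top 22 mm up) comes out only when it lies along the tray's x, near its middle line.
- strip_box: long narrow open plywood box fixed to the bench, for strips, inside 196 mm (x) by 126 mm (y), walls 6 mm thick and 70 mm high; origin: centre of its underside. On a level card pad filling the inside the samples are laid; its top is 22 to 52 mm above the bench, different every time and not reported: find it by touch (or look). It is springy: it gives 4 N per mm for 4 mm, then is hard.
- disc_box: square open plywood box fixed to the bench, for discs, inside 150 by 150 mm, walls 6 mm thick and 70 mm high; origin: centre of its underside. The two discs fit side by side. On a level card pad filling the inside the samples are laid; its top is 22 to 52 mm above the bench, different every time and not reported: find it by touch (or look). It is springy: it gives 4 N per mm for 4 mm, then is hard.
- pot_mid (a point): bystander: small clear pot with a white cap, 38 mm across, 45 mm high, standing between the discs; its centre
- jar_mid (a point): bystander: white jar with a black cap, 60 mm across, 85 mm high; its centre
- tape_mid (a point): bystander: roll of masking tape lying flat, 90 mm across, 25 mm high; its centre
- brush_grip (a point): bystander: brush lying flat; a point on its handle

How it is judged:
By the outcome, as a careful person would: the job done as asked, in the order asked, and still so for the second after the job is handed in, with the robot touching nothing.
It also fails if it takes over 70 s, if anything falls off the work surface, if the arm or the gripper's body presses on something with over 40 N, if the wrist force passes 120 N, or if a joint passes its speed limit or range.

### The arm

A 6-joint arm with a two-finger parallel gripper is mounted at the origin on the work surface. World frame = base frame: x ahead of the robot, y to its left, z up, the work surface at z = 0. Lengths are in m, angles in rad, forces in N, time in s.
With the tool pointing down it reaches from about 0.3 to 0.875 m from the base axis. Payload 6.4 kg.
Tool frame: the origin (TCP) lies midway between the tips of the shut fingers; the grasp point (between the pads) lies 19 mm behind it; z points along the fingers, y is the direction in which the jaws open and shut (so a half turn about z gives the same grasp; the last joint's range is limited). The gripper opens to 85 mm and grips with 20 to 120 N. Pads are 22 mm wide; open, the fingers measure 114 mm over their backs; the gripper's body (76 mm by 85 mm) begins 54 mm behind the grasp point. The pads swing forward as they close: fully open they stand 13 mm farther back than shut.
Start: joints at [-1.538, 0.181, 1.607, -0, 1.354, -0.206], TCP at [0.136, -0.559, 0.231] pointing down, gripper open.
Joint ranges: [-2.99, 2.99], [-0.89, 2.07], [0.3, 2.58], [-1.14, 4.28], [0, 2.63], [-3.12, 3.12]. Speed limits (rad/s): [2.57, 2.57, 3.01, 3.14, 3.14, 3.14].

### API

Orientations are given as a unit quaternion [w, x, y, z].
In Python, from bench import ctrl gives the robot as it stands.
- The arm moves only by the tool apply_moves, never from a script. Its argument "plan" is a list of rows, each an object with "translation": the shift along the tool's x, y, z in m, a list of three; "angular": the turn, a rotation vector about the tool's x, y, z in rad, a list of three; "hand": the finger opening in m, from 0 to 0.0854. In form: [{"translation": [x, y, z], "angular": [rx, ry, rz], "hand": hand}, ...]. A call has 1 to 10 rows; each row shifts and turns the commanded pose from where the row before left it, along the tool's axes as they then stand; what a row does not reach is not made up. A row lasts 1/8 s, in which the tool goes at most 62.5 mm and 10.7 degrees, less where a joint would pass 70% of its speed; a pose out of reach is approached as far as the arm can. A call with a gripper value outside its range is refused whole. The fingers move at their own pace and stop on an object; the grip force is fixed at half the most. Time passes only in rows, so rows that do not move let the fingers close. It gives the time, the measured TCP pose, the force and the opening at its end, in the units of the state.
- ctrl.get_obs(): the state, without advancing time (a new reading comes with each control period).
- ctrl.camera(name): name is "side" or "top" or "wrist"; returns a dict with "img" (420x560x3 uint8, red, green, blue), "K" (3x3 intrinsics, pixels), "k1" (the pictures are not rectified: a ray, as slopes to the right and down, at radius r is drawn at 1 + k1 r^2 times it, then the intrinsics apply), "eye" and "orientation" of the camera in the world. Camera axes: x right, y up, looking along -z (the intrinsics and any distortion apply to the point x, -y, -z); pixel columns grow to the right and rows downward; lengths in m; the calibration is good to about 2 mm. A picture is of the moment at which its call begins. There is no depth.
- ctrl.hand_in(): hands the job in, once; it reports no verdict.
The state is a dict: "time_s": time; "q": joint angles; "dq": joint speeds; "joint_efforts": joint torques, N m; "eef_pos": TCP position; "eef_rot": TCP orientation; "wrist_force": force on the tool from outside, world axes, zero at the start; "torque": the same for the moment, N m; "opening": opening from 0.0 (shut) to 1.0 (fully open).
Only numpy, scipy, OpenCV 4.12 (cv2) and the standard library are available. Lean on these libraries where they do the work, as an engineer would, in place of code of your own. Each camera call takes 0.05 s, during which the arm holds its last target.

## Working session

There is one attempt and no reset: what is moved stays moved. The work goes in short steps, Python scripts to look and compute and a tool call to move; the robot and the scene stay as the last step left them, time stands still between calls to the robot, and variables do not carry over. Pictures are saved under pics/ and viewed, and the job is handed in when it is done.

Besides the shell and the picture viewer there is one more tool, called after "Emit:" by a JSON object that holds its "fn" and its "kwargs", one argument or row to a line. apply_moves: Moves the arm, as the interface text tells. Its arguments: {"type":"object","properties":{"plan":{"type":"array","items":{"type":"object","properties":{"translation":{"type":"array","items":{"type":"number"}},"angular":{"type":"array","items":{"type":"number"}},"hand":{"type":"number"}}}}},"required":["plan"]}

```bash
ls; mkdir -p pics; python3 - <<'E'
from bench import ctrl
import cv2
print(ctrl.get_obs())
for n in ["top","side","wrist"]:
    c=ctrl.camera(n); cv2.imwrite(f"pics/{n}0.png",c["img"][:,:,::-1]); print(n,c["K"],c["k1"],c["eye"],c["orientation"])
E
```

```text
pics
{'time_s': 0.0, 'q': array([-1.53830411e+00,  1.81537873e-01,  1.60801563e+00,  2.09271035e-06,
        1.35378763e+00, -2.06300660e-01]), 'dq': array([ 0.00105565, -0.00029926,  0.00083394, -0.0002435 , -0.00121514,
       -0.00038109]), 'joint_efforts': array([-8.14887767e-05, -4.44873190e+01, -3.51338518e+01, -2.49182658e-04,
        9.08840244e-03,  1.66622156e-07]), 'eef_pos': array([ 0.13600367, -0.55811587,  0.23038225]), 'eef_rot': array([-8.70850345e-04,  9.92880356e-01,  1.19112693e-01,  7.68971578e-05]), 'wrist_force': array([-0.03402346,  0.12690423, -0.06166636]), 'torque': array([ 0.02170725,  0.03430012, -0.00518341]), 'opening': 1.001426193666775}
top [[473.42033832   0.         277.82933325]
 [  0.         473.42033832 202.78295253]
 [  0.           0.           1.        ]] -0.15562156592951912 [ 0.43195879 -0.00433852  1.01610134] [ 0.70482433  0.06265213 -0.05953589 -0.70409719]
side [[534.56961487   0.         276.37645125]
 [  0.         534.56961487 205.26268996]
 [  0.           0.           1.        ]] -0.03015000032752887 [0.31651144 0.7360574  0.84198037] [-0.16761864 -0.06305383  0.37710819  0.90869006]
wrist [[373.90441798   0.         289.33854488]
 [  0.         373.90441798 208.76434363]
 [  0.           0.           1.        ]] -0.034843155920922665 [ 0.21644468 -0.5401044   0.37212861] [ 0.77616983 -0.12679769  0.10114197 -0.60930538]
```

View pics/top0.png

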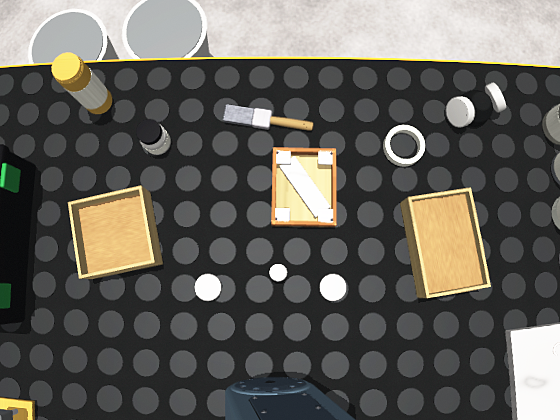

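View pics/side0.png

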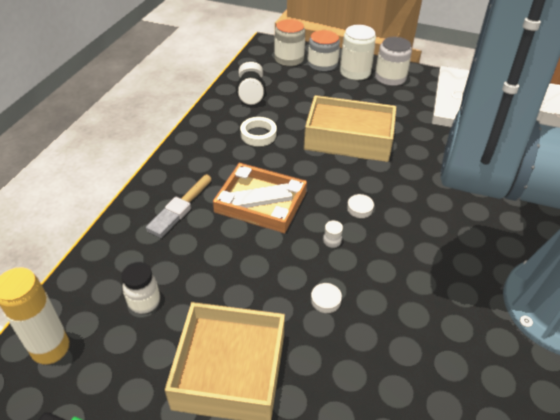

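View pics/wrist0.png

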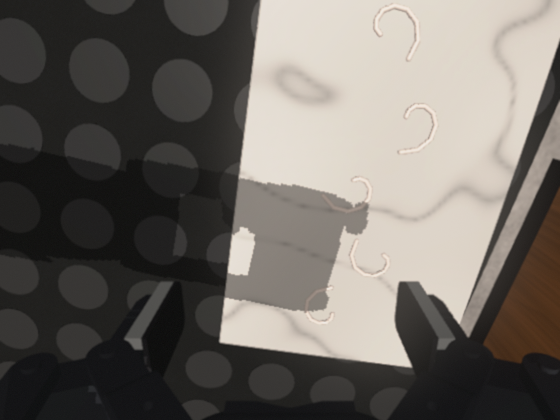

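```bash
cat > h.py <<'E'
from bench import ctrl
import cv2, numpy as np
from scipy.spatial.transform import Rotation as R
def cam(n,save=None):
    c=ctrl.camera(n)
    if save: cv2.imwrite(f"pics/{save}.png",c["img"][:,:,::-1])
    return c
def rot(q): return R.from_quat([q[1],q[2],q[3],q[0]]).as_matrix()
def dist(c): return np.array([c["k1"],0,0,0,0.])
def ray(c,px):
    u=cv2.undistortPoints(np.array([[px]],float),c["K"],dist(c))[0,0]
    d=rot(c["orientation"])@np.array([u[0],-u[1],-1]); return d
def p2w(c,px,z):
    d=ray(c,px); e=np.array(c["eye"]); return e+d*(z-e[2])/d[2]
def w2p(c,P):
    p=rot(c["orientation"]).T@(np.array(P)-c["eye"]); s=np.array([p[0],-p[1],-p[2]])
    return cv2.projectPoints(s.reshape(1,1,3),np.zeros(3),np.zeros(3),c["K"],dist(c))[0][0,0]
def crop(c,x0,y0,x1,y1,s,name):
    im=cv2.resize(c["img"][y0:y1,x0:x1,::-1],None,fx=s,fy=s,interpolation=cv2.INTER_CUBIC)
    for k in range((x0//10+1)*10,x1,10): cv2.line(im,(int((k-x0)*s),0),(int((k-x0)*s),6 if k%50 else 16),(0,0,255),1)
    for k in range((y0//10+1)*10,y1,10): cv2.line(im,(0,int((k-y0)*s)),(6 if k%50 else 16,int((k-y0)*s)),(0,0,255),1)
    cv2.imwrite(f"pics/{name}.png",im)
E
python3 - <<'E'
from h import *
c=cam("top")
crop(c,262,140,346,235,6,"ctray"); crop(c,60,180,170,285,5,"cdbox"); crop(c,395,180,500,305,4.5,"csbox"); crop(c,190,255,350,305,5,"cdiscs")
E
```

```text
(no output)
```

View pics/ctray.png

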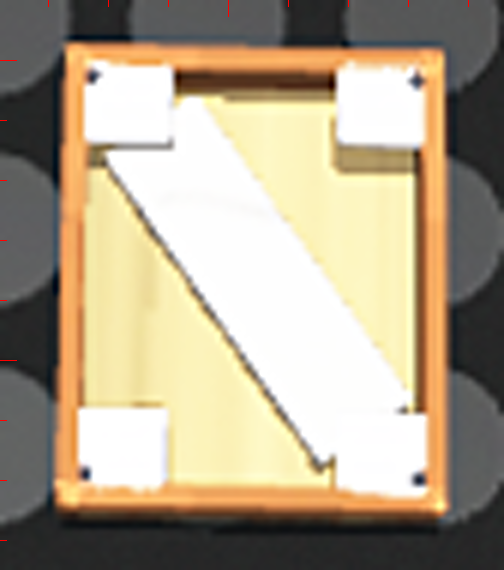

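View pics/cdbox.png

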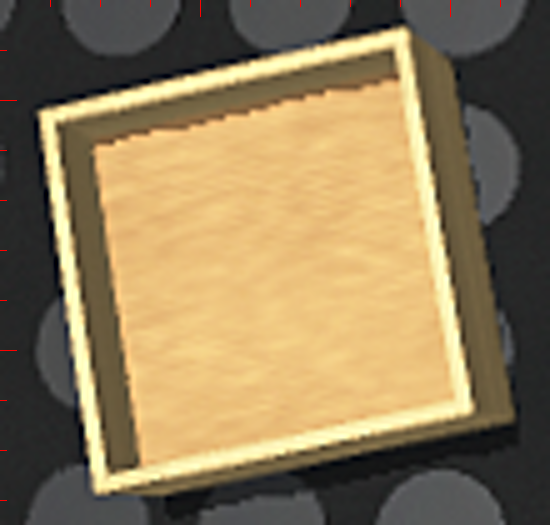

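View pics/csbox.png

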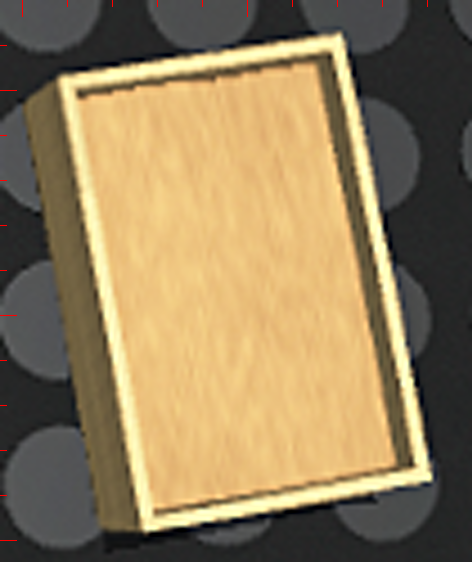

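View pics/cdiscs.png

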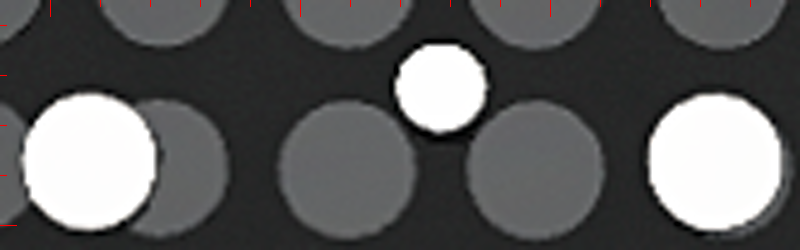

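```bash
python3 - <<'E'
from h import *
c=cam("top")
f=lambda x0,y0,s,pts,z:np.array([p2w(c,((a)/s+x0-0.5+0.5/s,(b)/s+y0-0.5+0.5/s),z)[:2] for a,b in pts])
L=f(262,140,6,[(172,146),(335,147),(166,408),(334,412)],.034)
print("ledges",L.round(4).tolist(),L.mean(0))
d=(L[0]-L[2]+L[1]-L[3]); e=L[0]-L[1]+L[2]-L[3]
print("tray yaw",np.arctan2(d[1],d[0]),np.arctan2(-e[0],e[1]),"size",np.linalg.norm(d)/2,np.linalg.norm(e)/2)
S=f(262,140,6,[(104,152),(318,470),(207,100),(405,408)],.022)
print("strip",S.round(4).tolist())
for i,j in((0,1),(2,3)):
  v=S[i]-S[j];print(np.linalg.norm(v),np.arctan2(v[1],v[0]))
B=f(60,180,5,[(38,113),(406,28),(472,408),(99,490)],.07)
print("dbox",B.round(4).tolist(),B.mean(0)); 
for i in range(4):
  v=B[i]-B[(i+1)%4];print(np.linalg.norm(v),np.arctan2(v[1],v[0]))
B=f(395,180,4.5,[(60,77),(342,34),(432,482),(145,532)],.07)
print("sbox",B.round(4).tolist(),B.mean(0)); 
for i in range(4):
  v=B[i]-B[(i+1)%4];print(np.linalg.norm(v),np.arctan2(v[1],v[0]))
D=f(190,255,5,[(88,162),(716,162)],.018);print("discs",D)
print("pot",f(190,255,5,[(441,87)],.045))
for z in (.022,.037,.052):
  B=f(60,180,5,[(93,144),(397,78),(138,468)],z); print(z,[np.linalg.norm(B[0]-B[i]).round(4) for i in (1,2)],B.round(4).tolist())
  B=f(395,180,4.5,[(78,97),(322,62),(398,465)],z); print(z,[np.linalg.norm(B[1]-B[i]).round(4) for i in (0,2)],B.round(4).tolist())
E
```

```text
ledges [[0.688, -0.0263], [0.6877, -0.0845], [0.5934, -0.0239], [0.592, -0.0828]] [ 0.64026762 -0.05437555]
tray yaw -0.021570523266224068 -0.014152321229973208 size 0.09521930621836547 0.058540604936684754
strip [[0.6889, -0.0021], [0.5731, -0.0778], [0.7083, -0.0393], [0.5954, -0.109]]
0.13833343638136994 0.5797542493498397
0.13274144435791177 0.5529667588952395
dbox [[0.5983, 0.4428], [0.6341, 0.2841], [0.4777, 0.2493], [0.4418, 0.4054]] [0.53795287 0.34539525]
0.1627383531049311 1.7929889454928563
0.16027794587739708 0.2190634995578272
0.16022631206855237 -1.3447847374679505
0.16090163536899074 -2.9068971545668196
sbox [[0.6101, -0.2675], [0.6308, -0.4038], [0.4236, -0.4348], [0.4044, -0.2985]] [ 0.51722185 -0.35113752]
0.13785538965336108 1.7211364025488256
0.20947503323998518 0.1483215567244342
0.1375994781125859 -1.4308067349765818
0.20805047191334525 -2.992019444181346
discs [[ 0.4272369   0.14787428]
 [ 0.42785744 -0.11489255]]
pot [[ 4.58529473e-01 -6.40193219e-05]]
0.022 [np.float64(0.1401), np.float64(0.1439)] [[0.5929, 0.4385], [0.6222, 0.3015], [0.4521, 0.4089]]
0.022 [np.float64(0.1247), np.float64(0.197)] [[0.6094, -0.2892], [0.6269, -0.4127], [0.4317, -0.4397]]
0.037 [np.float64(0.138), np.float64(0.1417)] [[0.5905, 0.4318], [0.6193, 0.2969], [0.4518, 0.4027]]
0.037 [np.float64(0.1228), np.float64(0.1941)] [[0.6067, -0.2849], [0.6239, -0.4066], [0.4317, -0.4331]]
0.052 [np.float64(0.1358), np.float64(0.1395)] [[0.588, 0.4251], [0.6165, 0.2923], [0.4515, 0.3964]]
0.052 [np.float64(0.121), np.float64(0.1911)] [[0.6041, -0.2806], [0.621, -0.4004], [0.4317, -0.4265]]
```

```bash
cat >> h.py <<'E'
def go(x,y,z,yaw):
    o=ctrl.get_obs(); M=rot(o["eef_rot"]); d=M.T@(np.array([x,y,z])-o["eef_pos"])
    cy=np.arctan2(M[1,0],M[0,0]); dy=(yaw-cy+np.pi/2)%np.pi-np.pi/2
    # rotate-first: translation in the turned frame
    T=np.array([[np.cos(yaw),np.sin(yaw),0],[np.sin(yaw),-np.cos(yaw),0],[0,0,-1]]).T
    dn=np.array([x,y,z])-o["eef_pos"]
    # correction rotvec to exact vertical pose in tool axes
    if abs((yaw-cy)-dy)>1: T[0]*=-1;T[1]*=-1
    rv=R.from_matrix(M.T@T.T).as_rotvec()
    print("t",o["time_s"].__round__(2),"pos",np.round(o["eef_pos"],4),"yaw",round(cy,4),"F",np.round(o["wrist_force"],2),"op",round(o["opening"],3),"q6",np.round(o["q"][[0,5]],2))
    print("trans no-turn",d.round(4),"| rotvec",rv.round(4),"then trans",(T@dn).round(4))
E
python3 - <<'E'
from h import *
go(.640,-.055,.20,.566)
E
```

```text
t 0.25 pos [ 0.136  -0.5584  0.2309] yaw 0.2388 F [-0.43 -0.04 -0.46] op 0.994 q6 [-1.54 -0.21]
trans no-turn [ 0.6088 -0.3699  0.0313] | rotvec [-8.000e-04 -3.000e-04 -3.272e-01] then trans [ 0.6954 -0.1547  0.0309]
```

Emit:
{"fn": "apply_moves", "kwargs": {
  "plan": [
    {"translation": [0,0,0],"angular": [0,0,-0.164],"hand": 0.085},
    {"translation": [0,0,0],"angular": [0,0,-0.163],"hand": 0.085},
    {"translation": [0.058,-0.0129,0],"angular": [0,0,0],"hand": 0.085},
    {"translation": [0.058,-0.0129,0],"angular": [0,0,0],"hand": 0.085},
    {"translation": [0.058,-0.0129,0],"angular": [0,0,0],"hand": 0.085},
    {"translation": [0.058,-0.0129,0],"angular": [0,0,0],"hand": 0.085},
    {"translation": [0.058,-0.0129,0],"angular": [0,0,0],"hand": 0.085},
    {"translation": [0.058,-0.0129,0],"angular": [0,0,0],"hand": 0.085},
    {"translation": [0.058,-0.0129,0],"angular": [0,0,0],"hand": 0.085},
    {"translation": [0.058,-0.0129,0],"angular": [0,0,0],"hand": 0.085}
  ]
}}

```text
time_s: 1.5
eef_pos: [0.4736, -0.2213, 0.2315]
eef_rot: [0.0, 0.96, 0.279, 0.0]
wrist_force: [-0.4, 0.1, -0.1]
opening: 0.998
```

Emit:
{"fn": "apply_moves", "kwargs": {
  "plan": [
    {"translation": [0.058,-0.0129,0.008],"angular": [0,0,0],"hand": 0.085},
    {"translation": [0.058,-0.0129,0.008],"angular": [0,0,0],"hand": 0.085},
    {"translation": [0.058,-0.0129,0.008],"angular": [0,0,0],"hand": 0.085},
    {"translation": [0.058,-0.0129,0.007],"angular": [0,0,0],"hand": 0.085},
    {"translation": [0,0,0],"angular": [0,0,0],"hand": 0.085},
    {"translation": [0,0,0],"angular": [0,0,0],"hand": 0.085}
  ]
}}

```text
time_s: 2.25
eef_pos: [0.6402, -0.0549, 0.1998]
eef_rot: [-0.0, 0.96, 0.28, -0.001]
wrist_force: [0.1, -0.1, 0.5]
opening: 0.997
```

```bash
python3 - <<'E'
from h import *
go(.640,-.055,.20,.566)
c=cam("wrist","w1"); print(c["eye"])
o=ctrl.get_obs()
print(w2p(c,[.6414,-.0571,.022]), w2p(c,o["eef_pos"]))
E
```

```text
t 2.25 pos [ 0.6402 -0.0549  0.1998] yaw 0.5666 F [ 0.11 -0.14  0.53] op 0.997 q6 [-0.27  0.73]
trans no-turn [-0.0002  0.     -0.0002] | rotvec [-0.0004  0.0011  0.0006] then trans [-0.0002  0.     -0.0002]
[ 0.71019721 -0.01169103  0.34131942]
[291.26321686 180.90301738] [287.98159208 285.64301389]
```

View pics/w1.png

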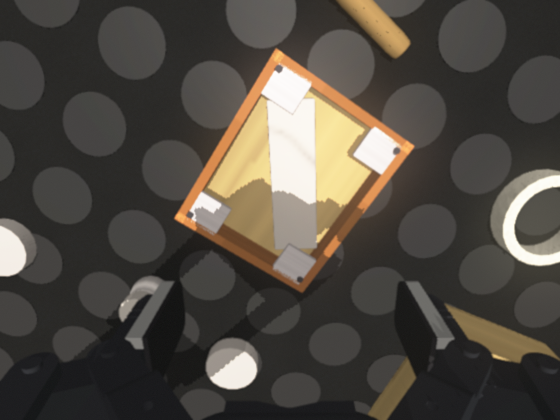

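```bash
python3 - <<'E'
from h import *
c=cam("wrist"); crop(c,170,40,420,300,2.3,"w1c")
im=c["img"][75:275,235:345]; 
crop(c,235,75,345,275,3,"w1d")
E
```

```text
(no output)
```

View pics/w1c.png

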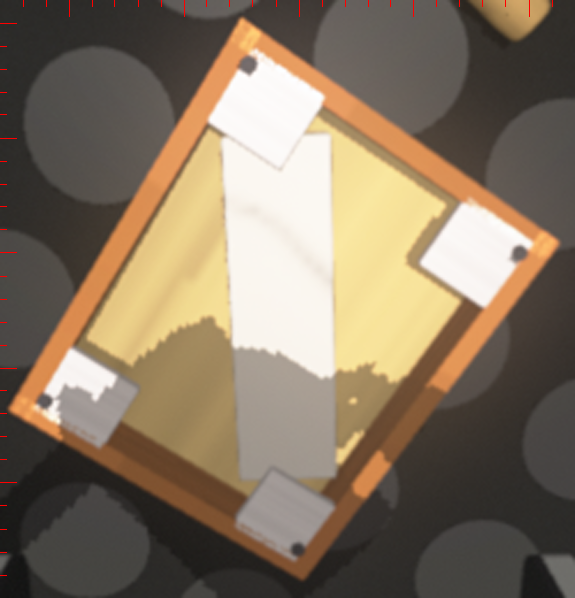

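View pics/w1d.png

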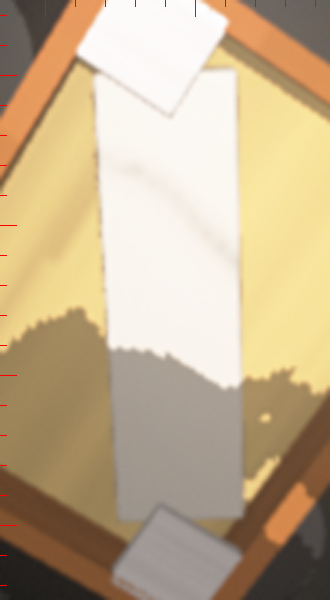

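```bash
python3 - <<'E'
from h import *
c=cam("wrist")
f=lambda x0,y0,s,pts,z:np.array([p2w(c,((a)/s+x0-0.5+0.5/s,(b)/s+y0-0.5+0.5/s),z)[:2] for a,b in pts])
L=f(170,40,2.3,[(281,170),(419,263),(139,389),(272,466)],.034)
d=(L[0]-L[2]+L[1]-L[3])/2; e=(L[0]-L[1]+L[2]-L[3])/2
print(L.round(4).tolist(),L.mean(0)); print("yaw",np.arctan2(d[1],d[0]),np.arctan2(-e[0],e[1]),np.linalg.norm(d),np.linalg.norm(e))
S=f(235,75,3,[(94,72),(236,68),(118,520),(243,516)],.022)
print(S.round(4).tolist(),S.mean(0))
for i,j in((0,2),(1,3),(0,1),(2,3)):
  v=S[i]-S[j];print(np.linalg.norm(v).round(4),np.arctan2(v[1],v[0]).round(3))
E
```

```text
[[0.6911, -0.0272], [0.6902, -0.0868], [0.5942, -0.0251], [0.5944, -0.0846]] [ 0.6424869 -0.0559356]
yaw -0.021992111648746475 -0.005968821017682789 0.0963570245662394 0.059555221551193235
[[0.6891, -0.0032], [0.7109, -0.0356], [0.578, -0.0794], [0.6, -0.1117]] [ 0.64449877 -0.05748856]
0.1347 0.601
0.1344 0.602
0.039 2.163
0.0391 2.171
```

```bash
python3 - <<'E'
from h import *
go(.6435,-.0573,.008,.599)
E
```

```text
t 2.4 pos [ 0.6401 -0.0562  0.2007] yaw 0.5641 F [ 0.05 -0.5  -0.8 ] op 0.998 q6 [-0.27  0.73]
trans no-turn [0.0023 0.0027 0.1927] | rotvec [ 0.0004 -0.0001 -0.0349] then trans [0.0022 0.0029 0.1927]
```

Emit:
{"fn": "apply_moves", "kwargs": {
  "plan": [
    {"translation": [0.002,0.003,0.0],"angular": [0,0,-0.034],"hand": 0.065},
    {"translation": [0,0,0.04],"angular": [0,0,0],"hand": 0.065},
    {"translation": [0,0,0.04],"angular": [0,0,0],"hand": 0.065},
    {"translation": [0,0,0.04],"angular": [0,0,0],"hand": 0.065},
    {"translation": [0,0,0.03],"angular": [0,0,0],"hand": 0.065},
    {"translation": [0,0,0],"angular": [0,0,0],"hand": 0.065},
    {"translation": [0,0,0],"angular": [0,0,0],"hand": 0.065}
  ]
}}

```text
time_s: 3.28
eef_pos: [0.6449, -0.0571, 0.0519]
eef_rot: [0.001, 0.955, 0.295, 0.001]
wrist_force: [-0.4, 0.5, 0.0]
opening: 0.761
```

```bash
python3 - <<'E'
from h import *
go(.6435,-.0573,.008,.599)
c=cam("wrist","w2");go(.6435,-.0573,.008,.599)
E
```

```text
t 3.27 pos [ 0.6449 -0.0571  0.0519] yaw 0.5997 F [-0.35  0.46  0.01] op 0.761 q6 [-0.27  0.7 ]
trans no-turn [-0.0013 -0.0007  0.0439] | rotvec [ 0.0017 -0.0014  0.0007] then trans [-0.0013 -0.0006  0.0439]
t 3.33 pos [ 0.6453 -0.0571  0.0525] yaw 0.5998 F [-0.74  0.02  0.81] op 0.761 q6 [-0.27  0.7 ]
trans no-turn [-0.0017 -0.0009  0.0444] | rotvec [ 0.0025 -0.0022  0.0008] then trans [-0.0016 -0.0008  0.0445]
```

View pics/w2.png

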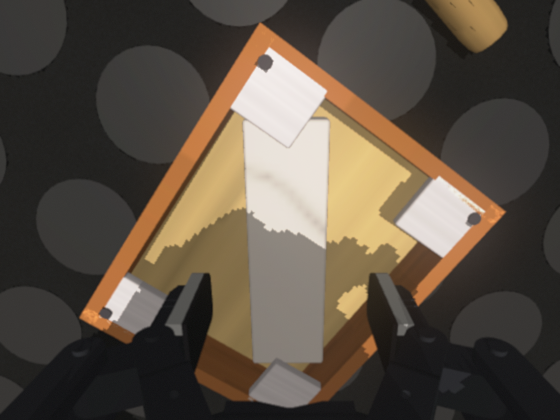

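Emit:
{"fn": "apply_moves", "kwargs": {
  "plan": [
    {"translation": [-0.001,-0.001,0.015],"angular": [0,0,0],"hand": 0.065},
    {"translation": [0,0,0.015],"angular": [0,0,0],"hand": 0.065},
    {"translation": [0,0,0.01],"angular": [0,0,0],"hand": 0.065},
    {"translation": [0,0,0.004],"angular": [0,0,0],"hand": 0.065},
    {"translation": [0,0,0],"angular": [0,0,0],"hand": 0.065}
  ]
}}

```text
time_s: 3.95
eef_pos: [0.6423, -0.056, 0.0058]
eef_rot: [-0.0, 0.955, 0.295, -0.0]
wrist_force: [0.1, -0.4, -0.3]
opening: 0.761
```

```bash
python3 - <<'E'
from h import *
go(.6435,-.0573,.008,.599)
c=cam("wrist","w3")
c=cam("side","s3");crop(c,190,130,340,250,5,"s3c")
E
```

```text
t 3.95 pos [ 0.6423 -0.056   0.0058] yaw 0.5999 F [ 0.06 -0.39 -0.35] op 0.761 q6 [-0.27  0.7 ]
trans no-turn [ 0.0003  0.0018 -0.0022] | rotvec [-0.0006  0.0005  0.0009] then trans [ 0.0003  0.0018 -0.0022]
```

View pics/w3.png

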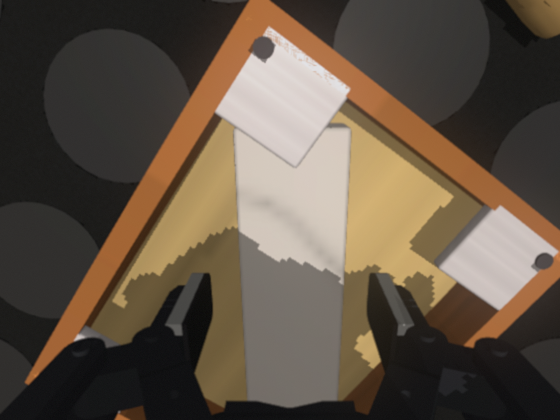

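View pics/s3c.png

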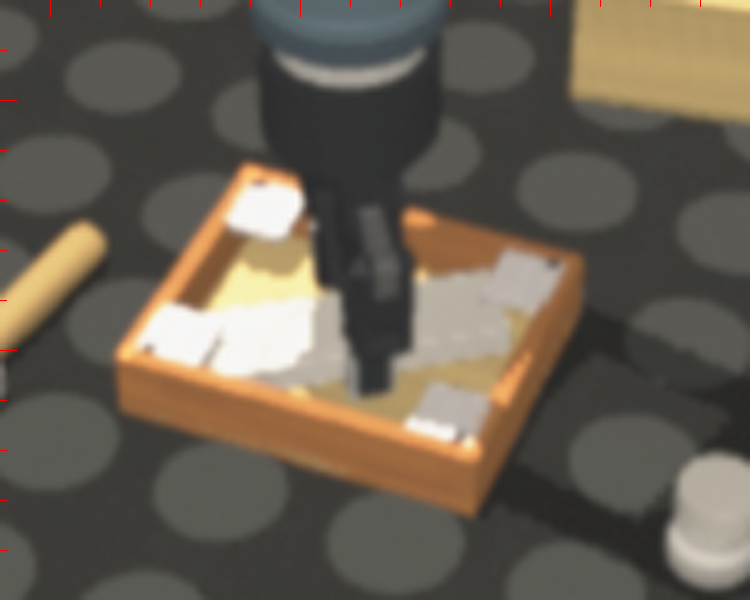

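Emit:
{"fn": "apply_moves", "kwargs": {
  "plan": [
    {"translation": [0,0,0],"angular": [0,0,0],"hand": 0.02},
    {"translation": [0,0,0],"angular": [0,0,0],"hand": 0.02},
    {"translation": [0,0,0],"angular": [0,0,0],"hand": 0.02},
    {"translation": [0,0,0],"angular": [0,0,0],"hand": 0.02},
    {"translation": [0,0,0],"angular": [0,0,0],"hand": 0.02},
    {"translation": [0,0,0],"angular": [0,0,0],"hand": 0.02}
  ]
}}

```text
time_s: 4.8
eef_pos: [0.6432, -0.0563, 0.0072]
eef_rot: [0.0, 0.955, 0.295, 0.001]
wrist_force: [-1.4, -0.4, 5.3]
opening: 0.45
```

```bash
python3 - <<'E'
from h import *
go(.6435,-.0573,.008,.599)
c=cam("wrist","w4")
go(.6435,-.0573,.008,.599)
E
```

```text
t 4.8 pos [ 0.6432 -0.0563  0.0072] yaw 0.5998 F [-1.41 -0.45  5.29] op 0.45 q6 [-0.27  0.7 ]
trans no-turn [-0.0003  0.001  -0.0008] | rotvec [ 0.0011 -0.001   0.0008] then trans [-0.0003  0.001  -0.0008]
t 4.85 pos [ 0.6432 -0.0563  0.0072] yaw 0.5999 F [-0.31 -0.07  6.7 ] op 0.453 q6 [-0.27  0.7 ]
trans no-turn [-0.0003  0.001  -0.0008] | rotvec [ 0.0012 -0.001   0.0009] then trans [-0.0003  0.001  -0.0008]
```

View pics/w4.png

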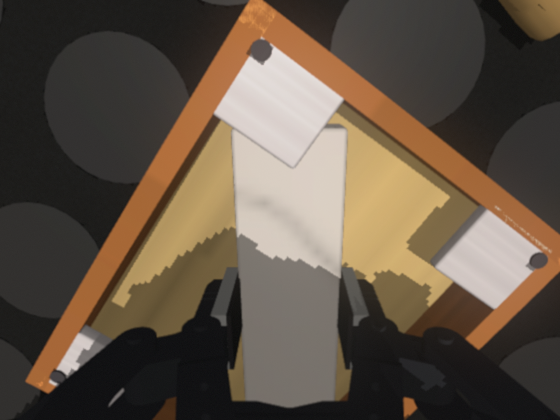

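Emit:
{"fn": "apply_moves", "kwargs": {
  "plan": [
    {"translation": [0,0,-0.001],"angular": [0,0,0],"hand": 0.02},
    {"translation": [0,0,-0.001],"angular": [0,0,0],"hand": 0.02},
    {"translation": [0,0,0],"angular": [0,0,0],"hand": 0.02}
  ]
}}

```text
time_s: 5.22
eef_pos: [0.6417, -0.0559, 0.0076]
eef_rot: [-0.0, 0.955, 0.295, -0.001]
wrist_force: [-0.4, 0.1, -2.0]
opening: 0.453
```

Emit:
{"fn": "apply_moves", "kwargs": {
  "plan": [
    {"translation": [-0.0004,-0.0012,0],"angular": [0,0,0.05],"hand": 0.02},
    {"translation": [-0.0004,-0.0012,0],"angular": [0,0,0.05],"hand": 0.02},
    {"translation": [0,0,0],"angular": [0,0,0.05],"hand": 0.02}
  ]
}}

```text
time_s: 5.6
eef_pos: [0.6398, -0.0543, 0.0076]
eef_rot: [-0.0, 0.975, 0.222, -0.001]
wrist_force: [0.2, -0.7, -2.8]
opening: 0.451
```

Emit:
{"fn": "apply_moves", "kwargs": {
  "plan": [
    {"translation": [0,0,0],"angular": [0,0,0.08],"hand": 0.02},
    {"translation": [0,0,0],"angular": [0,0,0.08],"hand": 0.02},
    {"translation": [0,0,0],"angular": [0,0,0],"hand": 0.02}
  ]
}}

```text
time_s: 5.98
eef_pos: [0.64, -0.0544, 0.0078]
eef_rot: [-0.0, 0.989, 0.145, -0.0]
wrist_force: [-0.2, 0.8, -2.7]
opening: 0.447
```

Emit:
{"fn": "apply_moves", "kwargs": {
  "plan": [
    {"translation": [0,0,0],"angular": [0,0,0.08],"hand": 0.02},
    {"translation": [0,0,0],"angular": [0,0,0.08],"hand": 0.02},
    {"translation": [0,0,0],"angular": [0,0,0.08],"hand": 0.02},
    {"translation": [0,0,0],"angular": [0,0,0.066],"hand": 0.02},
    {"translation": [0,0,0],"angular": [0,0,0],"hand": 0.02}
  ]
}}

```text
time_s: 6.6
eef_pos: [0.6402, -0.0545, 0.008]
eef_rot: [-0.0, 1.0, -0.007, -0.0]
wrist_force: [-0.2, 0.3, -2.4]
opening: 0.449
```

```bash
python3 - <<'E'
from h import *
go(.6415,-.0553,.01,-.018)
c=cam("wrist","w5")
E
```

```text
t 6.6 pos [ 0.6402 -0.0545  0.008 ] yaw -0.0142 F [-0.16  0.34 -2.45] op 0.449 q6 [-0.27  1.32]
trans no-turn [ 0.0013  0.0008 -0.002 ] | rotvec [-0.0001  0.0006  0.0038] then trans [ 0.0013  0.0008 -0.002 ]
```

View pics/w5.png

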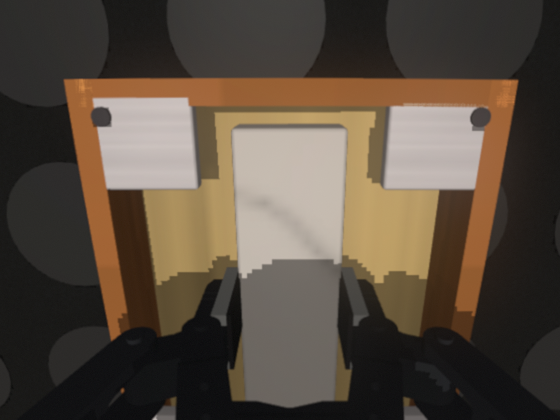

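Emit:
{"fn": "apply_moves", "kwargs": {
  "plan": [
    {"translation": [0,0,-0.01],"angular": [0,0,0],"hand": 0.02},
    {"translation": [0,0,-0.02],"angular": [0,0,0],"hand": 0.02},
    {"translation": [0,0,-0.03],"angular": [0,0,0],"hand": 0.02},
    {"translation": [0,0,-0.03],"angular": [0,0,0],"hand": 0.02},
    {"translation": [0,0,-0.03],"angular": [0,0,0],"hand": 0.02},
    {"translation": [0,0,0],"angular": [0,0,0],"hand": 0.02}
  ]
}}

```text
time_s: 7.4
eef_pos: [0.6432, -0.0552, 0.1331]
eef_rot: [0.001, 1.0, -0.008, 0.004]
wrist_force: [1.2, 0.3, -2.9]
opening: 0.449
```

```bash
python3 - <<'E'
from h import *
go(.518,-.352,.128,.147)
E
```

```text
t 7.4 pos [ 0.6432 -0.0552  0.1331] yaw -0.0157 F [ 1.18  0.27 -2.87] op 0.449 q6 [-0.27  1.32]
trans no-turn [-0.1206  0.2987  0.0048] | rotvec [ 0.0027 -0.0079 -0.1627] then trans [-0.1674  0.2753  0.0051]
```

Emit:
{"fn": "apply_moves", "kwargs": {
  "plan": [
    {"translation": [0,0,0],"angular": [0,0,-0.08],"hand": 0.02},
    {"translation": [0,0,0],"angular": [0,0,-0.081],"hand": 0.02},
    {"translation": [-0.0235,0.0393,0],"angular": [0,0,0],"hand": 0.02},
    {"translation": [-0.0235,0.0393,0],"angular": [0,0,0],"hand": 0.02},
    {"translation": [-0.0235,0.0393,0],"angular": [0,0,0],"hand": 0.02},
    {"translation": [-0.0235,0.0393,0],"angular": [0,0,0],"hand": 0.02},
    {"translation": [-0.0235,0.0393,0],"angular": [0,0,0],"hand": 0.02},
    {"translation": [-0.0235,0.0393,0],"angular": [0,0,0],"hand": 0.02},
    {"translation": [-0.0235,0.0393,0],"angular": [0,0,0],"hand": 0.02},
    {"translation": [0,0,0],"angular": [0,0,0],"hand": 0.02}
  ]
}}

```text
time_s: 8.65
eef_pos: [0.5155, -0.3534, 0.1274]
eef_rot: [0.0, 0.998, 0.07, -0.0]
wrist_force: [-0.2, -0.1, -3.3]
opening: 0.455
```

```bash
python3 - <<'E'
from h import *
go(.518,-.352,.10,.147)
c=cam("wrist","w6")
c=cam("top","t6")
go(.518,-.352,.10,.147)
E
```

```text
t 8.65 pos [ 0.5155 -0.3534  0.1274] yaw 0.1407 F [-0.2  -0.09 -3.28] op 0.455 q6 [-0.79  0.64]
trans no-turn [ 0.0027 -0.001   0.0274] | rotvec [ 0.0001  0.0009 -0.0063] then trans [ 0.0026 -0.001   0.0274]
t 8.75 pos [ 0.5167 -0.3502  0.1273] yaw 0.1436 F [ 0.04  0.53 -2.32] op 0.451 q6 [-0.79  0.64]
trans no-turn [0.001  0.002  0.0273] | rotvec [-0.0018  0.0007 -0.0034] then trans [0.001  0.002  0.0273]
```

View pics/w6.png

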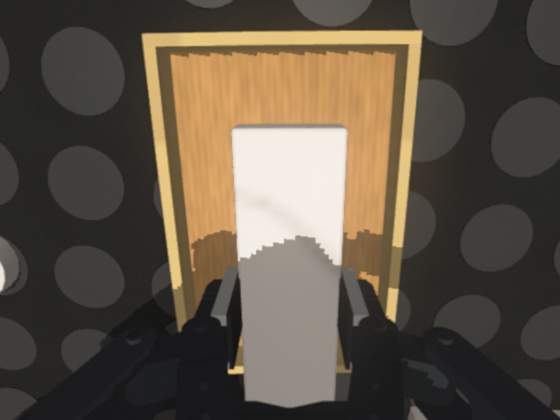

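View pics/t6.png

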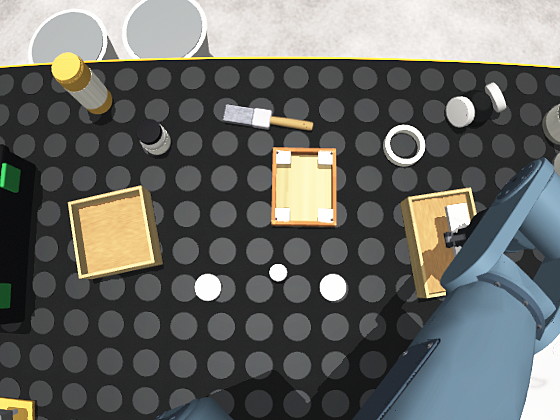

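```bash
python3 - <<'E'
from h import *
c=cam("wrist"); crop(c,135,20,430,130,2.7,"w6c")
A=p2w(c,(145,35),.07);B=p2w(c,(420,32),.07); print(A,B,np.linalg.norm(A-B)); m=(A+B)/2; print("yaw",np.arctan2(-(A-B)[0],(A-B)[1])); print("centre",m-.104*np.array([np.cos(.147),np.sin(.147),0]))
for z in (.022,.032,.042,.052):
  print(z,np.linalg.norm(p2w(c,(172,54),z)-p2w(c,(395,52),z)), p2w(c,(283,53),z))
E
```

```text
[ 0.61091649 -0.26589745  0.07      ] [ 0.63149429 -0.39907689  0.07      ] 0.13475981932072378
yaw 0.1532995859782459
centre [ 0.51832704 -0.34772017  0.07      ]
0.022 0.13736441807724975 [ 0.61525911 -0.33283391  0.022     ]
0.032 0.13179984269559794 [ 0.61459229 -0.33311787  0.032     ]
0.042 0.12623526731394608 [ 0.61392546 -0.33340182  0.042     ]
0.052 0.12067069193229427 [ 0.61325863 -0.33368578  0.052     ]
```

View pics/w6c.png

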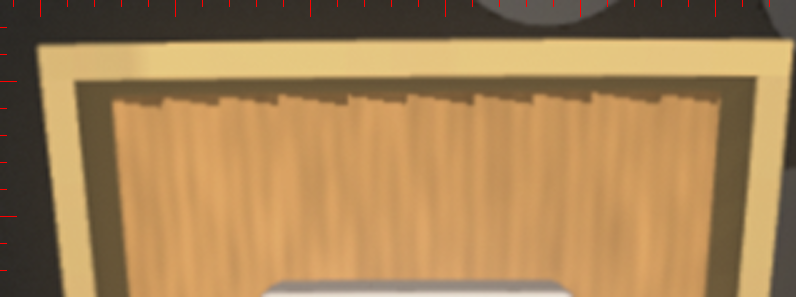

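Emit:
{"fn": "apply_moves", "kwargs": {
  "plan": [
    {"translation": [0.001,0,0.02],"angular": [0,0,0],"hand": 0.02},
    {"translation": [0,0,0.02],"angular": [0,0,0],"hand": 0.02},
    {"translation": [0,0,0.018],"angular": [0,0,0],"hand": 0.02},
    {"translation": [0,0,0.01],"angular": [0,0,0],"hand": 0.02},
    {"translation": [0,0,0],"angular": [0,0,0],"hand": 0.02},
    {"translation": [0,0,0],"angular": [0,0,0],"hand": 0.02}
  ]
}}

```text
time_s: 9.55
eef_pos: [0.5188, -0.3508, 0.0609]
eef_rot: [0.0, 0.997, 0.072, 0.0]
wrist_force: [0.0, 0.2, -2.3]
opening: 0.45
```

```bash
python3 - <<'E'
from h import *
go(.518,-.350,.05,.147)
c=cam("side","s7"); crop(c,290,60,410,170,5,"s7c")
go(.518,-.350,.05,.147)
E
```

```text
t 9.55 pos [ 0.5188 -0.3508  0.0609] yaw 0.1447 F [ 0.02  0.15 -2.27] op 0.45 q6 [-0.78  0.64]
trans no-turn [-0.0007 -0.0009  0.0109] | rotvec [ 0.0009 -0.0007 -0.0023] then trans [-0.0007 -0.0009  0.0109]
t 9.6 pos [ 0.519  -0.3509  0.0612] yaw 0.1448 F [-0.04 -0.01 -2.18] op 0.451 q6 [-0.78  0.64]
trans no-turn [-0.0008 -0.0011  0.0112] | rotvec [ 0.0014 -0.001  -0.0022] then trans [-0.0008 -0.0011  0.0112]
```

View pics/s7c.png

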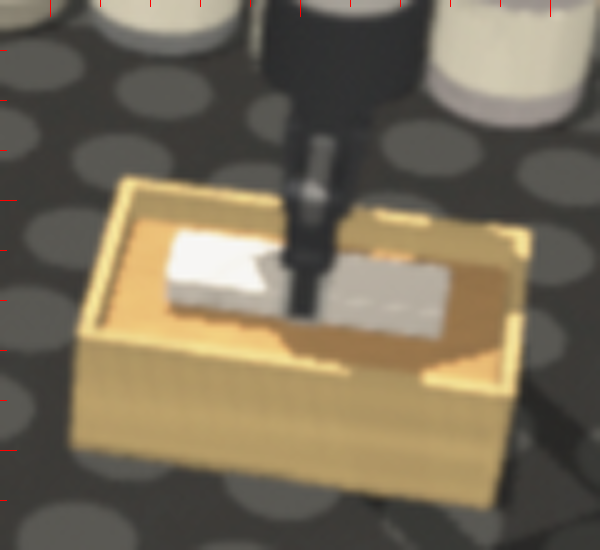

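Emit:
{"fn": "apply_moves", "kwargs": {
  "plan": [
    {"translation": [0,0,0.002],"angular": [0,0,0],"hand": 0.02},
    {"translation": [0,0,0.002],"angular": [0,0,0],"hand": 0.02},
    {"translation": [0,0,0.002],"angular": [0,0,0],"hand": 0.02},
    {"translation": [0,0,0],"angular": [0,0,0],"hand": 0.02}
  ]
}}

```text
time_s: 10.1
eef_pos: [0.5182, -0.3502, 0.054]
eef_rot: [-0.0, 0.997, 0.072, -0.0]
wrist_force: [0.3, 0.2, -2.5]
opening: 0.458
```

Emit:
{"fn": "apply_moves", "kwargs": {
  "plan": [
    {"translation": [0,0,0.001],"angular": [0,0,0],"hand": 0.02},
    {"translation": [0,0,0.001],"angular": [0,0,0],"hand": 0.02},
    {"translation": [0,0,0],"angular": [0,0,0],"hand": 0.02}
  ]
}}

```text
time_s: 10.48
eef_pos: [0.5185, -0.3504, 0.0523]
eef_rot: [0.0, 0.997, 0.072, 0.0]
wrist_force: [-0.4, 0.2, -2.7]
opening: 0.449
```

Emit:
{"fn": "apply_moves", "kwargs": {
  "plan": [
    {"translation": [0,0,0.001],"angular": [0,0,0],"hand": 0.02},
    {"translation": [0,0,0],"angular": [0,0,0],"hand": 0.02}
  ]
}}

```text
time_s: 10.72
eef_pos: [0.5185, -0.3504, 0.0516]
eef_rot: [0.0, 0.997, 0.072, 0.0]
wrist_force: [-0.1, 1.7, 0.1]
opening: 0.452
```

Emit:
{"fn": "apply_moves", "kwargs": {
  "plan": [
    {"translation": [0,0,0.001],"angular": [0,0,0],"hand": 0.02},
    {"translation": [0,0,0],"angular": [0,0,0],"hand": 0.02}
  ]
}}

```text
time_s: 10.98
eef_pos: [0.5185, -0.3504, 0.0507]
eef_rot: [0.0, 0.997, 0.072, 0.0]
wrist_force: [-1.8, 1.8, 3.9]
opening: 0.452
```

Emit:
{"fn": "apply_moves", "kwargs": {
  "plan": [
    {"translation": [0,0,-0.0005],"angular": [0,0,0],"hand": 0.02},
    {"translation": [0,0,0],"angular": [0,0,0],"hand": 0.02},
    {"translation": [0,0,0],"angular": [0,0,0],"hand": 0.045},
    {"translation": [0,0,0],"angular": [0,0,0],"hand": 0.055},
    {"translation": [0,0,0],"angular": [0,0,0],"hand": 0.06},
    {"translation": [0,0,0],"angular": [0,0,0],"hand": 0.06},
    {"translation": [0,0,0],"angular": [0,0,0],"hand": 0.06}
  ]
}}

```text
time_s: 11.85
eef_pos: [0.5184, -0.3503, 0.0508]
eef_rot: [-0.0, 0.997, 0.072, -0.0]
wrist_force: [0.4, -0.3, -0.4]
opening: 0.698
```

```bash
python3 - <<'E'
from h import *
c=cam("wrist","w8")
go(.518,-.350,.15,.147)
E
```

```text
t 11.9 pos [ 0.5184 -0.3503  0.0508] yaw 0.1448 F [ 0.59 -0.28 -0.42] op 0.706 q6 [-0.78  0.64]
trans no-turn [-0.0004 -0.0004 -0.0992] | rotvec [ 0.     -0.     -0.0022] then trans [-0.0004 -0.0004 -0.0992]
```

View pics/w8.png

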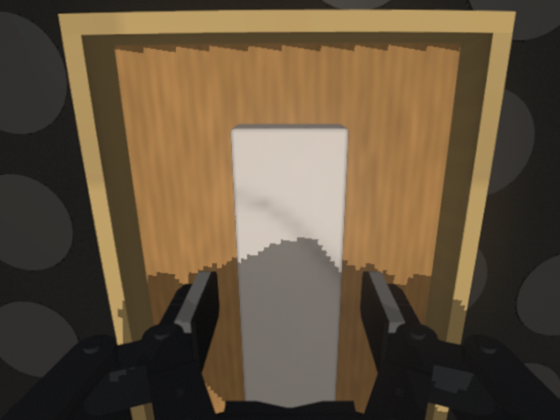

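```bash
python3 - <<'E'
from h import *
go(.428,-.115,.131,.224)
E
```

```text
t 11.9 pos [ 0.5184 -0.3503  0.0508] yaw 0.1448 F [ 0.59 -0.28 -0.42] op 0.706 q6 [-0.78  0.64]
trans no-turn [-0.0555 -0.2459 -0.0802] | rotvec [ 0.     -0.     -0.0792] then trans [-0.0359 -0.2495 -0.0802]
```

Emit:
{"fn": "apply_moves", "kwargs": {
  "plan": [
    {"translation": [0,0,-0.02],"angular": [0,0,0],"hand": 0.06},
    {"translation": [0,0,-0.03],"angular": [0,0,0],"hand": 0.06},
    {"translation": [0,0,-0.03],"angular": [0,0,0],"hand": 0.06},
    {"translation": [0,0,0],"angular": [0,0,-0.08],"hand": 0.085},
    {"translation": [-0.006,-0.05,0],"angular": [0,0,0],"hand": 0.085},
    {"translation": [-0.007,-0.05,0],"angular": [0,0,0],"hand": 0.085},
    {"translation": [-0.007,-0.05,0],"angular": [0,0,0],"hand": 0.085},
    {"translation": [-0.007,-0.05,0],"angular": [0,0,0],"hand": 0.085},
    {"translation": [-0.007,-0.049,0],"angular": [0,0,0],"hand": 0.085},
    {"translation": [0,0,0],"angular": [0,0,0],"hand": 0.085}
  ]
}}

```text
time_s: 13.15
eef_pos: [0.4288, -0.1126, 0.1317]
eef_rot: [-0.0, 0.994, 0.114, 0.0]
wrist_force: [0.7, -0.5, -0.2]
opening: 0.997
```

```bash
python3 - <<'E'
from h import *
go(.428,-.115,.131,.224)
c=cam("wrist","w9"); c2=cam("top","t9")
go(.428,-.115,.131,.224)
E
```

```text
t 13.15 pos [ 0.4288 -0.1126  0.1317] yaw 0.228 F [ 0.68 -0.45 -0.17] op 0.997 q6 [-0.53  0.82]
trans no-turn [-0.0013  0.0022  0.0007] | rotvec [-0.0001 -0.0005  0.004 ] then trans [-0.0013  0.0022  0.0007]
t 13.25 pos [ 0.4307 -0.1155  0.1323] yaw 0.226 F [ 0.54 -0.53 -0.55] op 0.996 q6 [-0.53  0.82]
trans no-turn [-0.0025 -0.0011  0.0013] | rotvec [ 0.0023 -0.0022  0.002 ] then trans [-0.0025 -0.0011  0.0013]
```

View pics/w9.png

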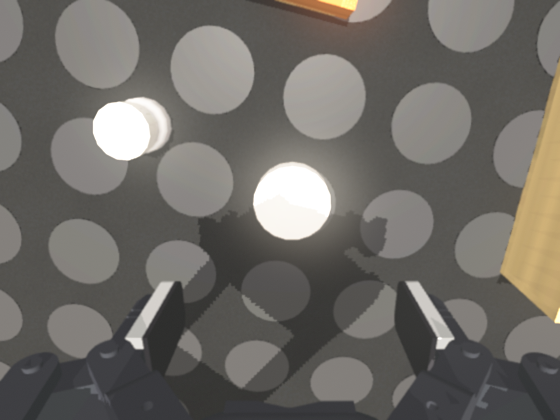

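View pics/t9.png

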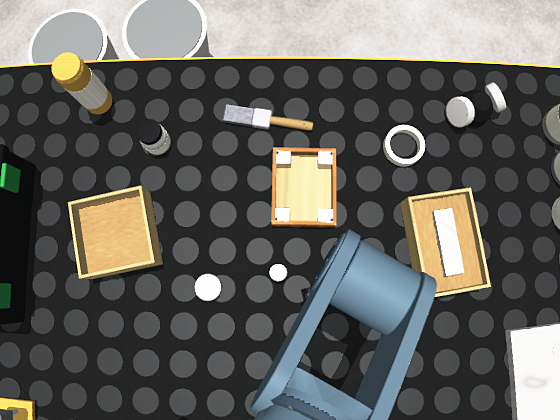

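```bash
python3 - <<'E'
from h import *
c=cam("wrist"); print("disc",p2w(c,(291.5,201),.018),p2w(c,(253,201),.018)-p2w(c,(330.5,201),.018))
print("pot",p2w(c,(122,130),.045))
go(.428,-.115,.003,.224)
E
```

```text
disc [ 0.43332235 -0.11785338  0.018     ] [-0.01246778  0.05421531  0.        ]
pot [ 0.46251529 -0.00505589  0.045     ]
t 13.3 pos [ 0.4309 -0.1161  0.1321] yaw 0.2249 F [-0.55 -0.07  0.16] op 0.998 q6 [-0.53  0.82]
trans no-turn [-0.0028 -0.002   0.1291] | rotvec [ 0.0021 -0.002   0.0009] then trans [-0.0026 -0.0017  0.1291]
```

Emit:
{"fn": "apply_moves", "kwargs": {
  "plan": [
    {"translation": [0.001,0.001,0.03],"angular": [0,0,0],"hand": 0.08},
    {"translation": [0,0,0.03],"angular": [0,0,0],"hand": 0.08},
    {"translation": [0,0,0.02],"angular": [0,0,0],"hand": 0.08},
    {"translation": [0,0,0],"angular": [0,0,0],"hand": 0.08},
    {"translation": [0,0,0],"angular": [0,0,0],"hand": 0.08}
  ]
}}

```text
time_s: 13.92
eef_pos: [0.4318, -0.117, 0.0516]
eef_rot: [0.0, 0.994, 0.112, 0.0]
wrist_force: [-0.5, 0.2, 0.4]
opening: 0.94
```

```bash
python3 - <<'E'
from h import *
c=cam("wrist","w10"); go(.432,-.117,.003,.224)
o=ctrl.get_obs(); print(w2p(c,o["eef_pos"]),w2p(c,o["eef_pos"]-[0,0,.035]))
E
```

```text
t 13.97 pos [ 0.432  -0.1169  0.0519] yaw 0.2242 F [-0.4  -0.15 -0.58] op 0.94 q6 [-0.53  0.82]
trans no-turn [-0.0001 -0.      0.0489] | rotvec [ 0.0014 -0.0015  0.0002] then trans [-0.      0.0001  0.0489]
[286.63696622 284.87608373] [287.10065613 250.2875255 ]
```

View pics/w10.png

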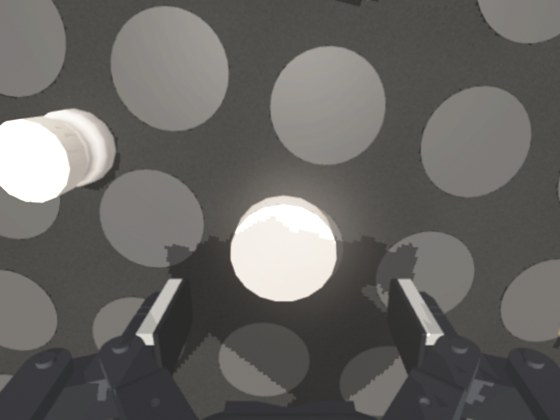

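Emit:
{"fn": "apply_moves", "kwargs": {
  "plan": [
    {"translation": [0,-0.002,0.015],"angular": [0,0,0],"hand": 0.08},
    {"translation": [0,0,0.015],"angular": [0,0,0],"hand": 0.08},
    {"translation": [0,0,0.012],"angular": [0,0,0],"hand": 0.08},
    {"translation": [0,0,0.006],"angular": [0,0,0],"hand": 0.08},
    {"translation": [0,0,0],"angular": [0,0,0],"hand": 0.07},
    {"translation": [0,0,0],"angular": [0,0,0],"hand": 0.063},
    {"translation": [0,0,0],"angular": [0,0,0],"hand": 0.04},
    {"translation": [0,0,0],"angular": [0,0,0],"hand": 0.04},
    {"translation": [0,0,0],"angular": [0,0,0],"hand": 0.04},
    {"translation": [0,0,0],"angular": [0,0,0],"hand": 0.04}
  ]
}}

```text
time_s: 15.22
eef_pos: [0.431, -0.1142, 0.0038]
eef_rot: [0.0, 0.994, 0.112, 0.0]
wrist_force: [-2.6, 1.8, 7.5]
opening: 0.628
```

```bash
python3 - <<'E'
from h import *
c=cam("wrist","w11"); go(.432,-.117,.003,.224)
E
```

```text
t 15.28 pos [ 0.4309 -0.1141  0.0038] yaw 0.2249 F [-2.07  1.14  6.98] op 0.63 q6 [-0.53  0.82]
trans no-turn [0.0004 0.003  0.0008] | rotvec [ 0.0006 -0.0006  0.0009] then trans [0.0004 0.003  0.0008]
```

View pics/w11.png

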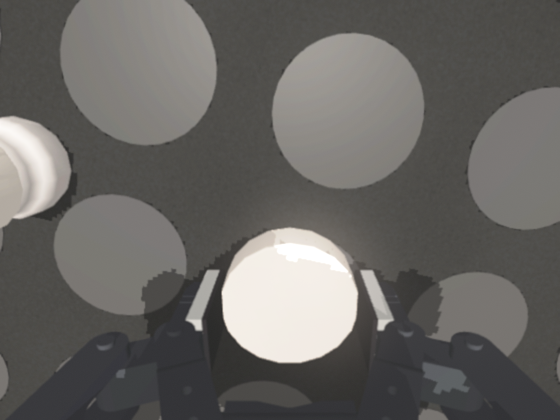

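Emit:
{"fn": "apply_moves", "kwargs": {
  "plan": [
    {"translation": [0,0,-0.005],"angular": [0,0,0],"hand": 0.04},
    {"translation": [0,0,-0.02],"angular": [0,0,0],"hand": 0.04},
    {"translation": [0,0,-0.03],"angular": [0,0,0],"hand": 0.04},
    {"translation": [0,0,-0.04],"angular": [0,0,0],"hand": 0.04},
    {"translation": [0,0,-0.04],"angular": [0,0,0],"hand": 0.04},
    {"translation": [0,0,0],"angular": [0,0,0],"hand": 0.04}
  ]
}}

```text
time_s: 16.02
eef_pos: [0.4328, -0.1153, 0.1413]
eef_rot: [0.002, 0.994, 0.112, 0.003]
wrist_force: [0.5, -0.5, -1.9]
opening: 0.625
```

```bash
python3 - <<'E'
from h import *
go(.571,.351,.138,.224)
E
```

```text
t 16.02 pos [ 0.4328 -0.1153  0.1413] yaw 0.2249 F [ 0.52 -0.53 -1.87] op 0.625 q6 [-0.53  0.82]
trans no-turn [ 0.2387 -0.4237  0.0024] | rotvec [ 0.0052 -0.0056  0.0009] then trans [ 0.2383 -0.4239  0.0033]
```

Weight felt (−1.2 N expected); go over the disc box.

Emit:
{"fn": "apply_moves", "kwargs": {
  "plan": [
    {"translation": [0.0265,-0.0471,0],"angular": [0,0,0],"hand": 0.04},
    {"translation": [0.0265,-0.0471,0],"angular": [0,0,0],"hand": 0.04},
    {"translation": [0.0265,-0.0471,0],"angular": [0,0,0],"hand": 0.04},
    {"translation": [0.0265,-0.0471,0],"angular": [0,0,0],"hand": 0.04},
    {"translation": [0.0265,-0.0471,0],"angular": [0,0,0],"hand": 0.04},
    {"translation": [0.0265,-0.0471,0],"angular": [0,0,0],"hand": 0.04},
    {"translation": [0.0265,-0.0471,0],"angular": [0,0,0],"hand": 0.04},
    {"translation": [0.0265,-0.0471,0],"angular": [0,0,0],"hand": 0.04},
    {"translation": [0.0265,-0.0471,0],"angular": [0,0,0],"hand": 0.04},
    {"translation": [0,0,0],"angular": [0,0,0],"hand": 0.04}
  ]
}}

```text
time_s: 17.27
eef_pos: [0.5676, 0.3556, 0.1354]
eef_rot: [-0.0, 0.993, 0.114, -0.001]
wrist_force: [-0.4, -1.0, -2.1]
opening: 0.626
```

```bash
python3 - <<'E'
from h import *
go(.571,.351,.138,.224)
c=cam("wrist","w12"); c=cam("top","t12");go(.571,.351,.138,.224)
crop(c,60,180,170,285,5,"t12c")
E
```

```text
t 17.27 pos [0.5676 0.3556 0.1354] yaw 0.2286 F [-0.37 -0.96 -2.05] op 0.626 q6 [0.38 1.72]
trans no-turn [ 0.0022  0.0052 -0.0026] | rotvec [-0.0004  0.0019  0.0046] then trans [ 0.0023  0.0052 -0.0026]
t 17.38 pos [0.5673 0.3523 0.1356] yaw 0.226 F [-1.09 -0.32 -2.07] op 0.628 q6 [0.38 1.72]
trans no-turn [ 0.0033  0.0021 -0.0024] | rotvec [0.0009 0.0033 0.002 ] then trans [ 0.0033  0.0021 -0.0024]
```

View pics/w12.png

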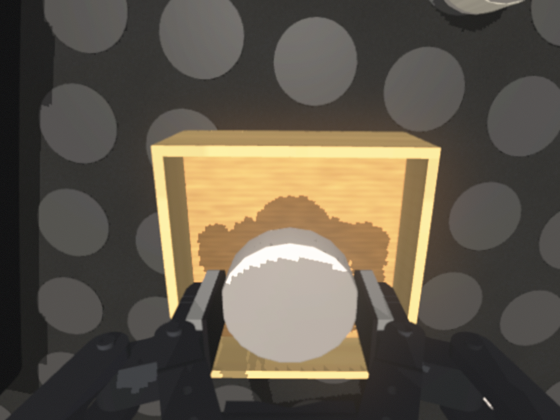

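View pics/t12.png

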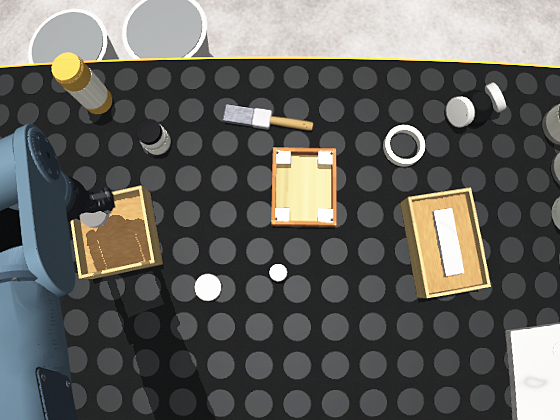

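```bash
python3 - <<'E'
from h import *
c=cam("wrist","w13"); crop(c,140,120,450,390,2.5,"w13c")
A=p2w(c,(153,147),.07);B=p2w(c,(439,147),.07); print(A,B,np.linalg.norm(A-B)); m=(A+B)/2; y=np.arctan2(-(A-B)[0],(A-B)[1]);print("yaw",y, "centre",m-.081*np.array([np.cos(y),np.sin(y),0]),c["eye"])
go(.571,.351,.138,.224)
E
```

```text
[0.59778585 0.43602098 0.07      ] [0.63360169 0.28079086 0.07      ] 0.15930839065569283
yaw 0.2267591053456128 centre [0.53676736 0.34019544 0.07      ] [0.6483784  0.36977576 0.27699141]
t 17.43 pos [0.5675 0.3515 0.1361] yaw 0.2248 F [ 0.58 -0.29 -0.88] op 0.627 q6 [0.38 1.72]
trans no-turn [ 0.0033  0.0013 -0.0019] | rotvec [0.0009 0.0028 0.0008] then trans [ 0.0033  0.0013 -0.0019]
```

View pics/w13c.png

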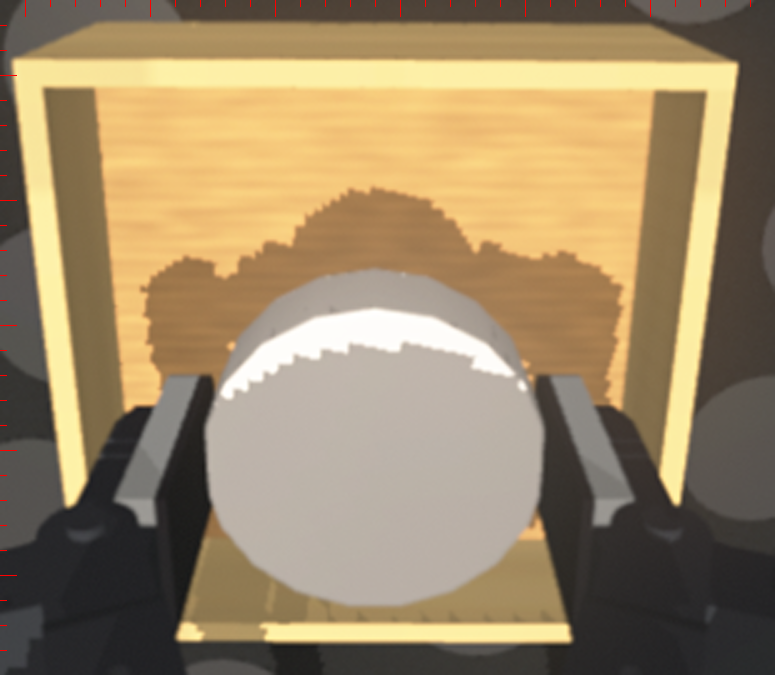

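Emit:
{"fn": "apply_moves", "kwargs": {
  "plan": [
    {"translation": [0.001,0.002,0.02],"angular": [0,0,0],"hand": 0.04},
    {"translation": [0,0,0.02],"angular": [0,0,0],"hand": 0.04},
    {"translation": [0,0,0.02],"angular": [0,0,0],"hand": 0.04},
    {"translation": [0,0,0.015],"angular": [0,0,0],"hand": 0.04},
    {"translation": [0,0,0.004],"angular": [0,0,0],"hand": 0.04},
    {"translation": [0,0,0],"angular": [0,0,0],"hand": 0.04},
    {"translation": [0,0,0],"angular": [0,0,0],"hand": 0.04}
  ]
}}

```text
time_s: 18.3
eef_pos: [0.5706, 0.3511, 0.0598]
eef_rot: [-0.0, 0.994, 0.112, 0.001]
wrist_force: [-1.0, 0.4, -0.8]
opening: 0.626
```

Emit:
{"fn": "apply_moves", "kwargs": {
  "plan": [
    {"translation": [0,0,0.002],"angular": [0,0,0],"hand": 0.04},
    {"translation": [0,0,0.002],"angular": [0,0,0],"hand": 0.04},
    {"translation": [0,0,0],"angular": [0,0,0],"hand": 0.04}
  ]
}}

```text
time_s: 18.68
eef_pos: [0.5698, 0.3506, 0.0546]
eef_rot: [0.0, 0.994, 0.112, -0.0]
wrist_force: [0.2, 0.1, -1.6]
opening: 0.623
```

Emit:
{"fn": "apply_moves", "kwargs": {
  "plan": [
    {"translation": [0,0,0.001],"angular": [0,0,0],"hand": 0.04},
    {"translation": [0,0,0.001],"angular": [0,0,0],"hand": 0.04},
    {"translation": [0,0,0],"angular": [0,0,0],"hand": 0.04}
  ]
}}

```text
time_s: 19.05
eef_pos: [0.5698, 0.3507, 0.0526]
eef_rot: [0.0, 0.994, 0.112, -0.0]
wrist_force: [0.4, -0.1, -1.1]
opening: 0.63
```

```bash
python3 - <<'E'
from h import *
c=cam("side"); crop(c,160,290,300,420,5,"s14c"); go(.57,.35,.05,.224)
E
```

```text
t 19.1 pos [0.5699 0.3507 0.0527] yaw 0.2248 F [ 0.14  0.15 -0.79] op 0.627 q6 [0.37 1.72]
trans no-turn [-0.0001  0.0007  0.0027] | rotvec [0.     0.0001 0.0008] then trans [-0.0001  0.0007  0.0027]
```

View pics/s14c.png

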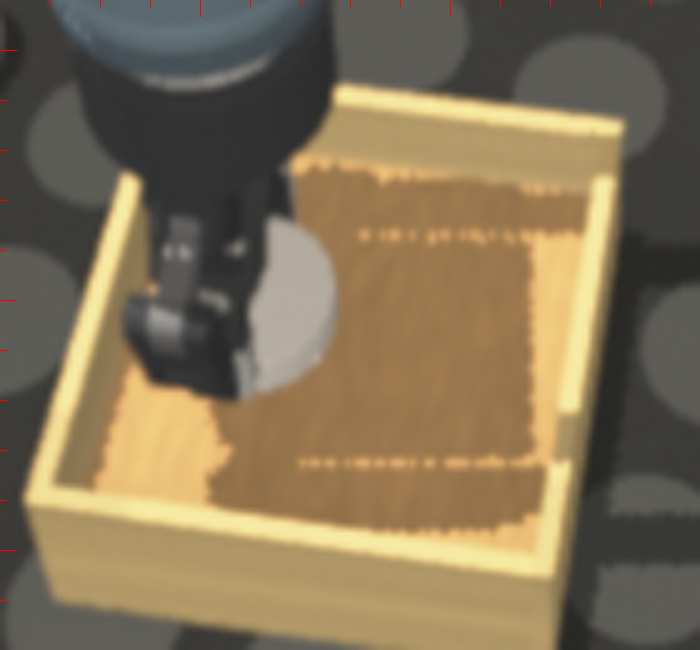

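Emit:
{"fn": "apply_moves", "kwargs": {
  "plan": [
    {"translation": [0,0,0.001],"angular": [0,0,0],"hand": 0.04},
    {"translation": [0,0,0.001],"angular": [0,0,0],"hand": 0.04},
    {"translation": [0,0,0],"angular": [0,0,0],"hand": 0.04}
  ]
}}

```text
time_s: 19.48
eef_pos: [0.5698, 0.3507, 0.0506]
eef_rot: [0.0, 0.994, 0.112, -0.0]
wrist_force: [0.0, -0.3, -0.8]
opening: 0.627
```

Emit:
{"fn": "apply_moves", "kwargs": {
  "plan": [
    {"translation": [0,0,0.001],"angular": [0,0,0],"hand": 0.04},
    {"translation": [0,0,0.001],"angular": [0,0,0],"hand": 0.04},
    {"translation": [0,0,0],"angular": [0,0,0],"hand": 0.04}
  ]
}}

```text
time_s: 19.85
eef_pos: [0.5698, 0.3506, 0.0486]
eef_rot: [0.0, 0.994, 0.112, -0.0]
wrist_force: [0.3, -0.3, -0.3]
opening: 0.623
```

Emit:
{"fn": "apply_moves", "kwargs": {
  "plan": [
    {"translation": [0,0,0.001],"angular": [0,0,0],"hand": 0.04},
    {"translation": [0,0,0.001],"angular": [0,0,0],"hand": 0.04},
    {"translation": [0,0,0],"angular": [0,0,0],"hand": 0.04}
  ]
}}

```text
time_s: 20.23
eef_pos: [0.5699, 0.3506, 0.0467]
eef_rot: [0.0, 0.994, 0.112, -0.0]
wrist_force: [-0.7, -0.4, -0.9]
opening: 0.628
```

Emit:
{"fn": "apply_moves", "kwargs": {
  "plan": [
    {"translation": [0,0,0.001],"angular": [0,0,0],"hand": 0.04},
    {"translation": [0,0,0.001],"angular": [0,0,0],"hand": 0.04},
    {"translation": [0,0,0],"angular": [0,0,0],"hand": 0.04}
  ]
}}

```text
time_s: 20.6
eef_pos: [0.5698, 0.3507, 0.0446]
eef_rot: [0.0, 0.994, 0.112, -0.0]
wrist_force: [0.1, -0.9, -0.8]
opening: 0.627
```

Emit:
{"fn": "apply_moves", "kwargs": {
  "plan": [
    {"translation": [0,0,0.001],"angular": [0,0,0],"hand": 0.04},
    {"translation": [0,0,0.001],"angular": [0,0,0],"hand": 0.04},
    {"translation": [0,0,0],"angular": [0,0,0],"hand": 0.04}
  ]
}}

```text
time_s: 20.98
eef_pos: [0.5698, 0.3506, 0.0426]
eef_rot: [0.0, 0.994, 0.112, -0.0]
wrist_force: [0.2, -0.5, -1.3]
opening: 0.627
```

Emit:
{"fn": "apply_moves", "kwargs": {
  "plan": [
    {"translation": [0,0,0.001],"angular": [0,0,0],"hand": 0.04},
    {"translation": [0,0,0.001],"angular": [0,0,0],"hand": 0.04},
    {"translation": [0,0,0],"angular": [0,0,0],"hand": 0.04}
  ]
}}

```text
time_s: 21.35
eef_pos: [0.5699, 0.3507, 0.0407]
eef_rot: [0.0, 0.994, 0.112, -0.0]
wrist_force: [0.2, 0.1, -1.3]
opening: 0.631
```

Emit:
{"fn": "apply_moves", "kwargs": {
  "plan": [
    {"translation": [0,0,0.001],"angular": [0,0,0],"hand": 0.04},
    {"translation": [0,0,0.001],"angular": [0,0,0],"hand": 0.04},
    {"translation": [0,0,0],"angular": [0,0,0],"hand": 0.04}
  ]
}}

```text
time_s: 21.72
eef_pos: [0.5699, 0.3507, 0.0387]
eef_rot: [0.0, 0.994, 0.112, -0.0]
wrist_force: [-0.2, -0.4, -2.1]
opening: 0.628
```

Emit:
{"fn": "apply_moves", "kwargs": {
  "plan": [
    {"translation": [0,0,0.001],"angular": [0,0,0],"hand": 0.04},
    {"translation": [0,0,0.001],"angular": [0,0,0],"hand": 0.04},
    {"translation": [0,0,0],"angular": [0,0,0],"hand": 0.04}
  ]
}}

```text
time_s: 22.1
eef_pos: [0.57, 0.3507, 0.0373]
eef_rot: [-0.0, 0.994, 0.112, 0.0]
wrist_force: [-1.9, -1.4, 3.9]
opening: 0.626
```

Emit:
{"fn": "apply_moves", "kwargs": {
  "plan": [
    {"translation": [0,0,-0.0005],"angular": [0,0,0],"hand": 0.04},
    {"translation": [0,0,0],"angular": [0,0,0],"hand": 0.04},
    {"translation": [0,0,0],"angular": [0,0,0],"hand": 0.062},
    {"translation": [0,0,0],"angular": [0,0,0],"hand": 0.07},
    {"translation": [0,0,0],"angular": [0,0,0],"hand": 0.074},
    {"translation": [0,0,0],"angular": [0,0,0],"hand": 0.074},
    {"translation": [0,0,0],"angular": [0,0,0],"hand": 0.074}
  ]
}}

```text
time_s: 22.98
eef_pos: [0.57, 0.3507, 0.0372]
eef_rot: [-0.0, 0.994, 0.112, 0.0]
wrist_force: [-0.3, 0.0, -0.3]
opening: 0.874
```

```bash
python3 - <<'E'
from h import *
c=cam("wrist","w15")
go(.431,.145,.137,.224)
E
```

```text
t 23.02 pos [0.5699 0.3507 0.0373] yaw 0.2248 F [-0.21 -0.46  0.52] op 0.87 q6 [0.37 1.72]
trans no-turn [-0.1813  0.1696 -0.0997] | rotvec [0.     0.     0.0008] then trans [-0.1812  0.1697 -0.0997]
```

View pics/w15.png

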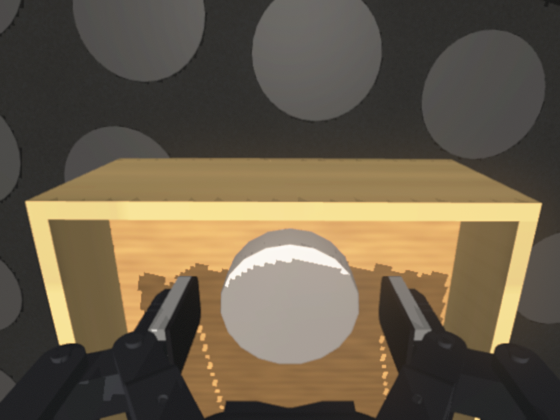

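Emit:
{"fn": "apply_moves", "kwargs": {
  "plan": [
    {"translation": [0,0,-0.02],"angular": [0,0,0],"hand": 0.074},
    {"translation": [0,0,-0.04],"angular": [0,0,0],"hand": 0.074},
    {"translation": [0,0,-0.04],"angular": [0,0,0],"hand": 0.08},
    {"translation": [-0.0362,0.0333,0],"angular": [0,0,0],"hand": 0.08},
    {"translation": [-0.0362,0.0333,0],"angular": [0,0,0],"hand": 0.08},
    {"translation": [-0.0362,0.0333,0],"angular": [0,0,0],"hand": 0.08},
    {"translation": [-0.0362,0.0333,0],"angular": [0,0,0],"hand": 0.08},
    {"translation": [-0.0362,0.0333,0],"angular": [0,0,0],"hand": 0.08},
    {"translation": [0,0,0.03],"angular": [0,0,0],"hand": 0.08},
    {"translation": [0,0,0],"angular": [0,0,0],"hand": 0.08}
  ]
}}

```text
time_s: 24.28
eef_pos: [0.4296, 0.1476, 0.1073]
eef_rot: [-0.0, 0.994, 0.112, -0.001]
wrist_force: [0.7, -0.8, 0.6]
opening: 0.937
```

Emit:
{"fn": "apply_moves", "kwargs": {
  "plan": [
    {"translation": [0,0,0.025],"angular": [0,0,0],"hand": 0.08},
    {"translation": [0,0,0.025],"angular": [0,0,0],"hand": 0.08},
    {"translation": [0,0,0],"angular": [0,0,0],"hand": 0.08},
    {"translation": [0,0,0],"angular": [0,0,0],"hand": 0.08}
  ]
}}

```text
time_s: 24.78
eef_pos: [0.4318, 0.1484, 0.0587]
eef_rot: [0.0, 0.994, 0.112, 0.001]
wrist_force: [0.9, -0.4, -0.2]
opening: 0.933
```

```bash
python3 - <<'E'
from h import *
c=cam("wrist","w16"); go(.430,.148,.004,.224)
o=ctrl.get_obs(); P=o["eef_pos"].copy(); P[2]=.018; print(P,w2p(c,P))
E
```

```text
t 24.82 pos [0.4319 0.1484 0.0588] yaw 0.2253 F [ 0.82 -0.44 -0.41] op 0.932 q6 [0.07 1.42]
trans no-turn [-0.0021 -0.0001  0.0548] | rotvec [ 0.0003 -0.0023  0.0013] then trans [-0.002  -0.0001  0.0548]
[0.43192232 0.14838323 0.018     ] [287.32970059 245.67096978]
```

View pics/w16.png

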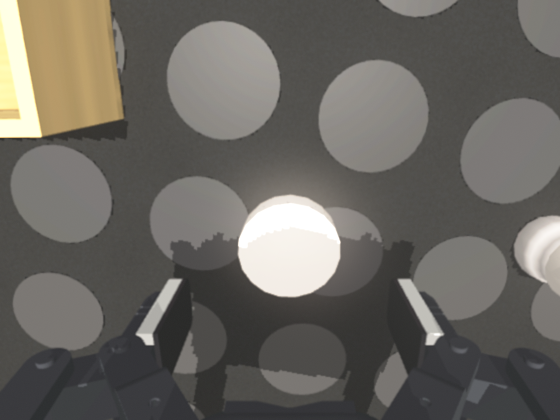

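Emit:
{"fn": "apply_moves", "kwargs": {
  "plan": [
    {"translation": [0,0,0.02],"angular": [0,0,0],"hand": 0.08},
    {"translation": [0,0,0.018],"angular": [0,0,0],"hand": 0.08},
    {"translation": [0,0,0.012],"angular": [0,0,0],"hand": 0.08},
    {"translation": [0,0,0.005],"angular": [0,0,0],"hand": 0.08},
    {"translation": [0,0,0],"angular": [0,0,0],"hand": 0.07},
    {"translation": [0,0,0],"angular": [0,0,0],"hand": 0.063},
    {"translation": [0,0,0],"angular": [0,0,0],"hand": 0.04},
    {"translation": [0,0,0],"angular": [0,0,0],"hand": 0.04},
    {"translation": [0,0,0],"angular": [0,0,0],"hand": 0.04},
    {"translation": [0,0,0],"angular": [0,0,0],"hand": 0.04}
  ]
}}

```text
time_s: 26.08
eef_pos: [0.4312, 0.1481, 0.0034]
eef_rot: [0.0, 0.994, 0.112, 0.0]
wrist_force: [-3.5, 0.1, 9.5]
opening: 0.624
```

```bash
python3 - <<'E'
from h import *
c=cam("wrist","w17"); go(.5055,.3355,.14,.2248)
E
```

```text
t 26.12 pos [0.4312 0.1481 0.0034] yaw 0.225 F [-2.98 -0.38  8.94] op 0.627 q6 [0.07 1.42]
trans no-turn [ 0.1144 -0.166  -0.1365] | rotvec [ 0.0002 -0.0009  0.0002] then trans [ 0.1142 -0.1661 -0.1366]
```

View pics/w17.png

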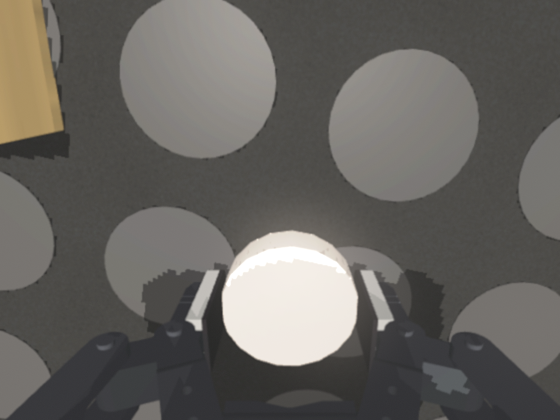

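Emit:
{"fn": "apply_moves", "kwargs": {
  "plan": [
    {"translation": [0,0,-0.005],"angular": [0,0,0],"hand": 0.04},
    {"translation": [0,0,-0.02],"angular": [0,0,0],"hand": 0.04},
    {"translation": [0,0,-0.03],"angular": [0,0,0],"hand": 0.04},
    {"translation": [0,0,-0.04],"angular": [0,0,0],"hand": 0.04},
    {"translation": [0,0,-0.04],"angular": [0,0,0],"hand": 0.04},
    {"translation": [0.0286,-0.0415,0],"angular": [0,0,0],"hand": 0.04},
    {"translation": [0.0286,-0.0415,0],"angular": [0,0,0],"hand": 0.04},
    {"translation": [0.0286,-0.0415,0],"angular": [0,0,0],"hand": 0.04},
    {"translation": [0.0286,-0.0415,0],"angular": [0,0,0],"hand": 0.04},
    {"translation": [0,0,0],"angular": [0,0,0],"hand": 0.04}
  ]
}}

```text
time_s: 27.38
eef_pos: [0.5055, 0.3381, 0.1371]
eef_rot: [-0.0, 0.994, 0.114, 0.0]
wrist_force: [0.5, -1.3, -1.7]
opening: 0.625
```

Emit:
{"fn": "apply_moves", "kwargs": {
  "plan": [
    {"translation": [0,0,0],"angular": [0,0,0],"hand": 0.04},
    {"translation": [0,0,0],"angular": [0,0,0],"hand": 0.04}
  ]
}}

```text
time_s: 27.62
eef_pos: [0.5047, 0.3344, 0.1372]
eef_rot: [0.0, 0.994, 0.112, -0.0]
wrist_force: [-0.2, 0.5, -0.5]
opening: 0.625
```

```bash
python3 - <<'E'
from h import *
c=cam("wrist","w18"); go(.5055,.3360,.06,.2248)
E
```

```text
t 27.68 pos [0.5049 0.3344 0.1374] yaw 0.2237 F [ 0.06  0.02 -1.24] op 0.625 q6 [0.39 1.74]
trans no-turn [ 0.001  -0.0015  0.0774] | rotvec [ 0.0002  0.0003 -0.0011] then trans [ 0.0009 -0.0015  0.0774]
```

View pics/w18.png

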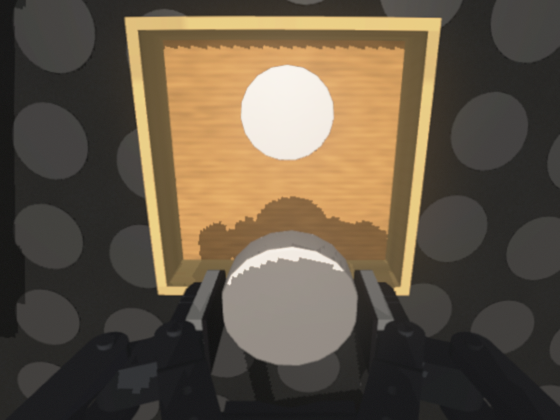

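```bash
python3 - <<'E'
from h import *
c=cam("wrist"); 
u=np.array([np.cos(.2248),np.sin(.2248),0])
o=ctrl.get_obs()
for n,p,z in (("near rim outer",(284,293),.07),("far rim outer",(284,20),.07),("disc1",(287,113),.053)):
  P=p2w(c,p,z); print(n,P,"ahead of TCP",(P-o["eef_pos"])@u)
go(.5055,.3360,.06,.2248)
E
```

```text
near rim outer [0.4603587  0.32656763 0.07      ] ahead of TCP -0.04533694110629582
far rim outer [0.61471822 0.36104306 0.07      ] ahead of TCP 0.11282366219752399
disc1 [0.56871463 0.34919638 0.053     ] ahead of TCP 0.06533682327029589
t 27.73 pos [0.5051 0.3344 0.1375] yaw 0.2236 F [-0.55  0.48 -0.36] op 0.628 q6 [0.39 1.74]
trans no-turn [ 0.0008 -0.0015  0.0775] | rotvec [ 0.0001 -0.     -0.0012] then trans [ 0.0008 -0.0014  0.0775]
```

Emit:
{"fn": "apply_moves", "kwargs": {
  "plan": [
    {"translation": [0.0005,-0.001,0.03],"angular": [0,0,0],"hand": 0.04},
    {"translation": [0,0,0.03],"angular": [0,0,0],"hand": 0.04},
    {"translation": [0,0,0.02],"angular": [0,0,0],"hand": 0.04},
    {"translation": [0,0,0.01],"angular": [0,0,0],"hand": 0.04},
    {"translation": [0,0,0.002],"angular": [0,0,0],"hand": 0.04},
    {"translation": [0,0,0],"angular": [0,0,0],"hand": 0.04},
    {"translation": [0,0,0],"angular": [0,0,0],"hand": 0.04}
  ]
}}

```text
time_s: 28.6
eef_pos: [0.5061, 0.3368, 0.0463]
eef_rot: [-0.0, 0.994, 0.112, 0.001]
wrist_force: [-0.4, -1.5, -0.7]
opening: 0.628
```

Emit:
{"fn": "apply_moves", "kwargs": {
  "plan": [
    {"translation": [0,0,0.001],"angular": [0,0,0],"hand": 0.04},
    {"translation": [0,0,0.001],"angular": [0,0,0],"hand": 0.04},
    {"translation": [0,0,0],"angular": [0,0,0],"hand": 0.04}
  ]
}}

```text
time_s: 28.98
eef_pos: [0.5053, 0.3364, 0.0432]
eef_rot: [0.0, 0.994, 0.112, -0.0]
wrist_force: [-0.6, -0.8, -1.8]
opening: 0.623
```

Emit:
{"fn": "apply_moves", "kwargs": {
  "plan": [
    {"translation": [0,0,0.001],"angular": [0,0,0],"hand": 0.04},
    {"translation": [0,0,0.001],"angular": [0,0,0],"hand": 0.04},
    {"translation": [0,0,0.001],"angular": [0,0,0],"hand": 0.04},
    {"translation": [0,0,0],"angular": [0,0,0],"hand": 0.04}
  ]
}}

```text
time_s: 29.48
eef_pos: [0.5053, 0.3364, 0.0401]
eef_rot: [0.0, 0.994, 0.112, -0.0]
wrist_force: [0.4, -1.0, -1.5]
opening: 0.627
```

Emit:
{"fn": "apply_moves", "kwargs": {
  "plan": [
    {"translation": [0,0,0.001],"angular": [0,0,0],"hand": 0.04},
    {"translation": [0,0,0],"angular": [0,0,0],"hand": 0.04}
  ]
}}

```text
time_s: 29.72
eef_pos: [0.5054, 0.3364, 0.0392]
eef_rot: [0.0, 0.994, 0.112, -0.0]
wrist_force: [0.5, 0.6, -1.6]
opening: 0.626
```

Emit:
{"fn": "apply_moves", "kwargs": {
  "plan": [
    {"translation": [0,0,0.001],"angular": [0,0,0],"hand": 0.04},
    {"translation": [0,0,0],"angular": [0,0,0],"hand": 0.04}
  ]
}}

```text
time_s: 29.98
eef_pos: [0.5053, 0.3364, 0.0382]
eef_rot: [0.0, 0.994, 0.112, -0.0]
wrist_force: [-0.9, -0.7, -1.4]
opening: 0.63
```

Emit:
{"fn": "apply_moves", "kwargs": {
  "plan": [
    {"translation": [0,0,0.001],"angular": [0,0,0],"hand": 0.04},
    {"translation": [0,0,0],"angular": [0,0,0],"hand": 0.04}
  ]
}}

```text
time_s: 30.22
eef_pos: [0.5054, 0.3365, 0.0375]
eef_rot: [-0.0, 0.994, 0.112, 0.0]
wrist_force: [-0.8, 0.4, 0.8]
opening: 0.628
```

Emit:
{"fn": "apply_moves", "kwargs": {
  "plan": [
    {"translation": [0,0,0.0003],"angular": [0,0,0],"hand": 0.04},
    {"translation": [0,0,0],"angular": [0,0,0],"hand": 0.04},
    {"translation": [0,0,0],"angular": [0,0,0],"hand": 0.062},
    {"translation": [0,0,0],"angular": [0,0,0],"hand": 0.07},
    {"translation": [0,0,0],"angular": [0,0,0],"hand": 0.074},
    {"translation": [0,0,0],"angular": [0,0,0],"hand": 0.074},
    {"translation": [0,0,0],"angular": [0,0,0],"hand": 0.074}
  ]
}}

```text
time_s: 31.1
eef_pos: [0.5054, 0.3365, 0.037]
eef_rot: [-0.0, 0.994, 0.112, -0.0]
wrist_force: [-0.5, 0.3, -0.3]
opening: 0.866
```

Emit:
{"fn": "apply_moves", "kwargs": {
  "plan": [
    {"translation": [0,0,-0.02],"angular": [0,0,0],"hand": 0.074},
    {"translation": [0,0,-0.04],"angular": [0,0,0],"hand": 0.074},
    {"translation": [0,0,-0.05],"angular": [0,0,0],"hand": 0.074},
    {"translation": [0,0,-0.05],"angular": [0,0,0],"hand": 0.074},
    {"translation": [-0.05,0,0],"angular": [0,0,0],"hand": 0.074},
    {"translation": [-0.05,0,0],"angular": [0,0,0],"hand": 0.074},
    {"translation": [0,0,0],"angular": [0,0,0],"hand": 0.074},
    {"translation": [0,0,0],"angular": [0,0,0],"hand": 0.074}
  ]
}}

```text
time_s: 32.1
eef_pos: [0.4089, 0.3146, 0.1987]
eef_rot: [-0.0, 0.994, 0.112, 0.002]
wrist_force: [0.7, 0.6, 0.3]
opening: 0.866
```

```bash
python3 - <<'E'
from h import *
go(.43,.32,.2,.2248)
cam("wrist","w20");cam("top","t20");cam("side","s20")
E
```

```text
t 32.1 pos [0.4089 0.3146 0.1987] yaw 0.225 F [0.72 0.6  0.31] op 0.866 q6 [0.43 1.77]
trans no-turn [ 0.0218 -0.0006 -0.0013] | rotvec [-0.0005 -0.0032  0.0002] then trans [ 0.0217 -0.0006 -0.0013]
```

View pics/w20.png

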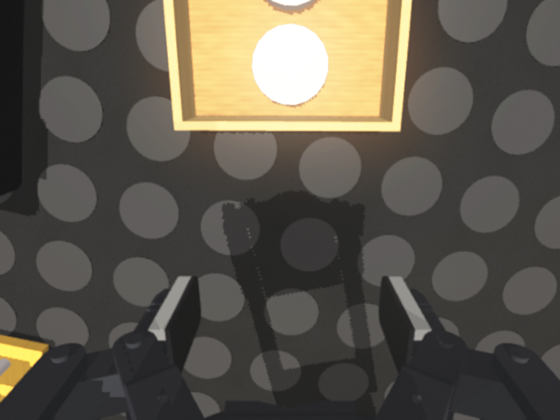

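View pics/t20.png

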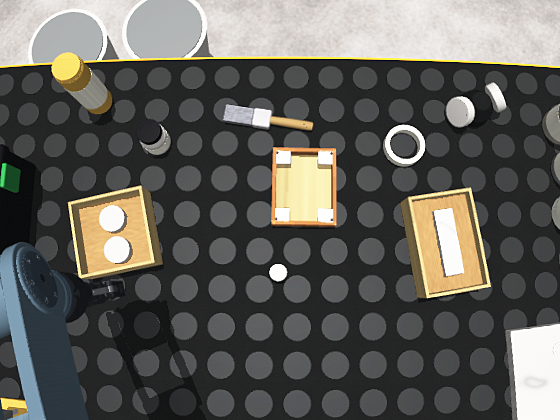

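View pics/s20.png

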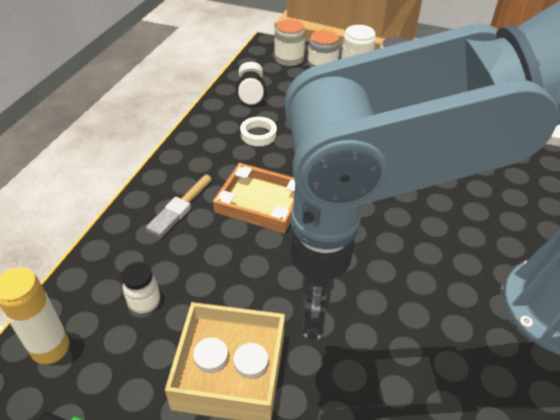

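Both discs lie flat side by side in the square box, at about (112,218) and (117,249) in the top view. The strip is in the long box at (448,242), and the pot, brush, jar and tape sit at their starting pixels. The arm is clear of everything.

```bash
python3 -c "
from bench import ctrl
print(ctrl.hand_in())"
```

```text
the job is handed in; nothing more can be done
None
```

All three marble pieces are in their boxes, lying flat on the packing and let go. I handed the job in at about 32 s of the 70 s allowed; it reports no verdict.

- **Strip:** I gripped it in the tray, raised it about 2 mm so it cleared the floor but stayed under the ledges, and turned it about 0.61 rad until it was square with the tray. Sideways force during the turn stayed under 1 N. Then I lifted it out and lowered it into the long box until it touched, pressing about 4 N.
- **Discs:** I lowered each one the same way into the square box and released it in contact, pressing about 4 N on the first and about 1 N on the second. They lie side by side about 66 mm apart, centre to centre.
- **Last checks:** The final top view shows the strip in the long box and both discs in the square box. The pot, jar, tape and brush are at their starting pixels, and the gripper was empty and clear of everything.
- **Disagreements:**
  - The top and wrist cameras differed by 2 to 5 mm in position and by about 0.03 rad on the strip's angle. I went by the wrist view and checked the centring before each grasp.
  - My picture estimate of the packing height in the long box was about 6 mm low. It was about 51 mm by touch, so I relied on touch in both boxes.

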